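# Uncap the washed shop jars and hang them to drain

### The arm

A 6-joint arm with a two-finger parallel gripper is mounted at the origin on the work surface. World frame = base frame: x ahead of the robot, y to its left, z up, the work surface at z = 0. Lengths are in m, angles in rad, forces in N, time in s.
With the tool pointing down it reaches from about 0.325 to 0.85 m from the base axis. Payload 4.4 kg.
Tool frame: the origin (TCP) lies midway between the tips of the shut fingers; the grasp point (between the pads) lies 19 mm behind it; z points along the fingers, y is the direction in which the jaws open and shut (so a half turn about z gives the same grasp; the last joint's range is limited). The gripper opens to 94 mm and grips with 3 to 60 N. Pads are 16 mm wide; open, the fingers measure 119 mm over their backs; the gripper's body (75 mm by 177 mm) begins 78 mm behind the grasp point.
Start: joints at [1.065, 0.207, 1.542, -0, 1.393, -0.15], TCP at [0.2, 0.539, 0.205] pointing down, gripper open.
Joint ranges: [-2.73, 2.73], [-0.86, 2.22], [0.23, 2.46], [-1.11, 4.25], [0.08, 2.63], [-2.82, 2.82]. Speed limits (rad/s): [2.79, 2.79, 3.14, 3.14, 3.14, 3.14].

### API

Orientations are given as a unit quaternion [w, x, y, z].
In Python, from plant import manip gives the robot as it stands. The module is installed in compiled form; this text tells all that it offers.
- The arm moves only by the tool step_arm, never from a script. Its argument "steps" is text: rows parted by semicolons, each of 7 numbers parted by spaces: the shift along the tool's x, y, z in m, then the turn, a rotation vector about the tool's x, y, z in degrees, then the closure, from 0 (fully open) to 1 (shut). A call has exactly 8 rows; each row is the pose to reach, as a shift and turn from the pose commanded when the call began, along the tool's axes at that moment; what a row does not reach only later rows make up. A row lasts 1/10 s, in which the tool goes at most 50 mm and 8.59 degrees, less where a joint would pass 70% of its speed; a pose out of reach is approached as far as the arm can. A call with a gripper value outside its range is refused whole. The fingers move at their own pace and stop on an object; "force" is the grip in N (left out, the last holds). Time passes only in rows, so rows that repeat a pose let the fingers close, or fill a call up. It gives the time, the measured TCP pose, the force and the opening at its end, in the units of the state.
- manip.state(): the state, without advancing time (a new reading comes with each control period).
- manip.read_camera(name): name is "scene" or "top" or "wrist"; returns a dict with "color" (420x560x3 uint8, blue, green, red), "intrinsics" (3x3 intrinsics, pixels), "k1" (the pictures are not rectified: a ray, as slopes to the right and down, at radius r is drawn at 1 + k1 r^2 times it, then the intrinsics apply), "world_to_cam" (4x4, takes a point from world to camera coordinates); the wrist camera has in their place "T_tool_cam" (4x4, takes a point from camera to tool coordinates, whose origin is the TCP and whose axes are the flange's). Camera axes: x right, y up, looking along -z (the intrinsics and any distortion apply to the point x, -y, -z); pixel columns grow to the right and rows downward; lengths in m; the calibration is good to about 2 mm. A picture is of the moment at which its call begins: read the wrist's pose just before it. There is no depth.
- manip.finish_job(): hands the job in, once; it reports no verdict.
The state is a dict: "clock": time; "joints": joint angles; "joint_velocities": joint speeds; "joint_torque": joint torques, N m; "eef_pos": TCP position; "orientation": TCP orientation; "force": force on the tool from outside, world axes, zero at the start; "torque": the same for the moment, N m; "finger_gap": finger opening in m.
Only numpy, scipy, OpenCV 4.12 (cv2) and the standard library are available. Lean on these libraries where they do the work, as an engineer would, in place of code of your own. Each camera call takes 0.05 s, during which the arm holds its last target.

### The job

The four square glass jars lying on the washing mat must be hung up to drain: pull the black cap off every jar that still has one and stand each cap on its edge in a slot of the lid rack, then slide every jar mouth-down over a peg of the draining rack, one jar to a peg, pushed fully home until the peg reaches the inside of its base. Any jar, slot or peg order will do; leave the other goods on the counter where they are and upright.

Things in the scene. Friction and masses are not known exactly. Their poses are not given: they have to be found in the camera images.
- jar1_c (a point): Pale clear glass storage jar: square body 58 x 58 mm and 88 mm long, round neck 43 mm outside diameter and 16 mm long (37 mm opening), 104 mm over all, 240 g, walls 4 mm, base 5 mm thick. Lies on one flat side. The point is its centre, half-way along the 104 mm on its long axis (29 mm above what it lies on); +x runs along the jar from the mouth to the base, so the mouth is 52 mm away on -x and the inside of the base 47 mm away on +x.
- jar2_c (a point): Pale clear glass storage jar: square body 58 x 58 mm and 88 mm long, round neck 43 mm outside diameter and 16 mm long (37 mm opening), 104 mm over all, 240 g, walls 4 mm, base 5 mm thick. Lies on one flat side. The point is its centre, half-way along the 104 mm on its long axis (29 mm above what it lies on); +x runs along the jar from the mouth to the base, so the mouth is 52 mm away on -x and the inside of the base 47 mm away on +x.
- jar3_c (a point): Pale clear glass storage jar: square body 58 x 58 mm and 88 mm long, round neck 43 mm outside diameter and 16 mm long (37 mm opening), 104 mm over all, 240 g, walls 4 mm, base 5 mm thick. Lies on one flat side. The point is its centre, half-way along the 104 mm on its long axis (29 mm above what it lies on); +x runs along the jar from the mouth to the base, so the mouth is 52 mm away on -x and the inside of the base 47 mm away on +x.
- jar4_c (a point): Pale clear glass storage jar: square body 58 x 58 mm and 88 mm long, round neck 43 mm outside diameter and 16 mm long (37 mm opening), 104 mm over all, 240 g, walls 4 mm, base 5 mm thick. Lies on one flat side. The point is its centre, half-way along the 104 mm on its long axis (29 mm above what it lies on); +x runs along the jar from the mouth to the base, so the mouth is 52 mm away on -x and the inside of the base 47 mm away on +x.
- cap1_c (a point): Black slip-on cap, 52 mm diameter, 28 mm long, 30 g, no thread; may be absent. The point is its centre; x is its round axis: the closed face is 14 mm away on -x, the open side 14 mm away on +x. It starts loosely pushed over the neck of a jar, axis in line with the jar, its centre about 50 mm from the jar's centre on the jar's -x side and 2 mm below its axis, its open rim against the jar's shoulder; pulled some 16 mm straight along the axis it is free.
- cap2_c (a point): Black slip-on cap, 52 mm diameter, 28 mm long, 30 g, no thread; may be absent. The point is its centre; x is its round axis: the closed face is 14 mm away on -x, the open side 14 mm away on +x. It starts loosely pushed over the neck of a jar, axis in line with the jar, its centre about 50 mm from the jar's centre on the jar's -x side and 2 mm below its axis, its open rim against the jar's shoulder; pulled some 16 mm straight along the axis it is free.
- cap3_c (a point): Black slip-on cap, 52 mm diameter, 28 mm long, 30 g, no thread; may be absent. The point is its centre; x is its round axis: the closed face is 14 mm away on -x, the open side 14 mm away on +x. It starts loosely pushed over the neck of a jar, axis in line with the jar, its centre about 50 mm from the jar's centre on the jar's -x side and 2 mm below its axis, its open rim against the jar's shoulder; pulled some 16 mm straight along the axis it is free.
- cap4_c (a point): Black slip-on cap, 52 mm diameter, 28 mm long, 30 g, no thread; may be absent. The point is its centre; x is its round axis: the closed face is 14 mm away on -x, the open side 14 mm away on +x. It starts loosely pushed over the neck of a jar, axis in line with the jar, its centre about 50 mm from the jar's centre on the jar's -x side and 2 mm below its axis, its open rim against the jar's shoulder; pulled some 16 mm straight along the axis it is free.
- peg1: Steel peg of the draining rack, 14 mm diameter with a round end, fixed. Origin at its root on top of the wooden beam (60 mm above the counter); z runs along the peg to its tip, 120 mm from the origin, and rises 45 degrees, leaning away from the robot; y is along the beam. A jar pushed fully home has its centre about 73 mm along z; let go, it sags up to about 16 mm below the peg's axis and up to 5 degrees.
- peg2: Steel peg of the draining rack, 14 mm diameter with a round end, fixed. Origin at its root on top of the wooden beam (60 mm above the counter); z runs along the peg to its tip, 120 mm from the origin, and rises 45 degrees, leaning away from the robot; y is along the beam. A jar pushed fully home has its centre about 73 mm along z; let go, it sags up to about 16 mm below the peg's axis and up to 5 degrees.
- peg3: Steel peg of the draining rack, 14 mm diameter with a round end, fixed. Origin at its root on top of the wooden beam (60 mm above the counter); z runs along the peg to its tip, 120 mm from the origin, and rises 45 degrees, leaning away from the robot; y is along the beam. A jar pushed fully home has its centre about 73 mm along z; let go, it sags up to about 16 mm below the peg's axis and up to 5 degrees.
- peg4: Steel peg of the draining rack, 14 mm diameter with a round end, fixed. Origin at its root on top of the wooden beam (60 mm above the counter); z runs along the peg to its tip, 120 mm from the origin, and rises 45 degrees, leaning away from the robot; y is along the beam. A jar pushed fully home has its centre about 73 mm along z; let go, it sags up to about 16 mm below the peg's axis and up to 5 degrees.
- drain: Draining rack, fixed: wooden beam 400 mm long (along y), 24 mm wide, top 60 mm above the counter, on two end legs, over a 10 mm high steel drip tray on its +x side; four pegs 95 mm apart rise from the beam towards +x and up at 45 degrees. Origin under the middle of the beam at counter height.
- lidrack: Lid rack, fixed: wooden foot 56 x 196 mm, 6 mm thick, two 8 mm steel rails along y at x = +-17 mm that cradle a cap standing on its edge, and five upright steel divider plates (30 mm wide in x, 4 mm thick, tops 52 mm above the counter) at y = -92, -46, 0, 46, 92 mm. So there are four slots, middles at y = -69, -23, 23, 69 mm, each 42 mm wide. Origin under its middle at counter height. A cap resting in a slot has its axis along y and its centre 37 mm above the counter.
- mat: Grey washing mat, fixed, 330 (x) x 300 (y) mm, 4 mm thick, on which the jars lie. Origin at the middle of its underside.
- honey: Bystander: full honey jar, 68 mm wide, 95 mm high, standing. Origin on its underside.
- tin: Bystander: tin, 72 mm wide, 110 mm high, standing. Origin on its underside.
- bowl: Bystander: white bowl, 110 mm wide, 50 mm high. Origin on its underside.
- spoon: Bystander: wooden spoon, 180 mm long, lying. Origin on its underside.
- giftbox: Bystander: flat gift box 100 x 150 x 45 mm. Origin on its underside.
- brush: Bystander: brush, 190 mm long, lying. Origin on its underside.
Things that resemble listed ones, but are neither listed nor needed, are in the scene too. What is shaped like the part that bears jar2_c but turquoise or yellow is not meant.

How it is judged:
By the outcome, as a careful person would: the job done as asked, in the order asked, and still so for the second after the job is handed in, with the robot touching nothing.
Of cap1, cap2, cap3, cap4 only 2 to 4 are there at a start; the rules pass over those that are not, and their reading is None.
At some moment in a run one of jar1, jar2, jar3, jar4 may be knocked a few centimetres aside while the robot is not near it.
It also fails if it takes over 210 s, if anything falls off the work surface, if the arm or the gripper's body presses on something with over 40 N, if the wrist force passes 120 N, or if a joint passes its speed limit or range.

## Working session

There is one attempt and no reset: what is moved stays moved. The work goes in short steps, Python scripts to look and compute and a tool call to move; the robot and the scene stay as the last step left them, time stands still between calls to the robot, and variables do not carry over. Pictures are saved under pics/ and viewed, and the job is handed in when it is done.

Besides the shell and the picture viewer there is one more tool, called after "Request:" as name(argument=value, ...) on one line, values as JSON. step_arm: Moves the arm, as the interface text tells. Its arguments: {"type":"object","properties":{"steps":{"type":"string"},"force":{"type":"number"}},"required":["steps"]}

```bash
mkdir -p pics; ls -la
python3 - <<'E'
from plant import manip
import cv2,numpy as np
np.set_printoptions(precision=4,suppress=True)
s=manip.state(); print(s)
for n in ["scene","top","wrist"]:
    r=manip.read_camera(n); cv2.imwrite(f"pics/a_{n}.png",r["color"])
    print(n,{k:v for k,v in r.items() if k!="color"})
E
```

```text
total 12
drwxr-xr-x  3 agent agent 4096 Dec  6 20:21 .
drwxr-xr-x 23 root  root  4096 Dec  6 20:21 ..
drwxr-xr-x  2 agent agent 4096 Dec  6 20:21 pics
{'clock': 0.0, 'joints': array([ 1.0655,  0.2074,  1.5429, -0.    ,  1.3935, -0.1505]), 'joint_velocities': array([-0.002 , -0.0005,  0.0009, -0.0014, -0.0017, -0.0014]), 'joint_torque': array([ -0.0003, -37.0875, -28.1419,   0.07  ,   0.0362,  -0.0002]), 'eef_pos': array([0.1994, 0.5385, 0.2043]), 'orientation': array([-0.0004,  0.1765,  0.9843, -0.0011]), 'force': array([ 0.3157,  0.1073, -0.1025]), 'torque': array([-0.067 ,  0.0222, -0.0077]), 'finger_gap': 0.09398798965633509}
scene {'intrinsics': array([[407.8618,   0.    , 276.2085],
       [  0.    , 407.8618, 216.47  ],
       [  0.    ,   0.    ,   1.    ]]), 'k1': -0.07689501980689184, 'world_to_cam': array([[-0.3511,  0.9362,  0.015 ,  0.2975],
       [-0.7369, -0.2861,  0.6125,  0.3199],
       [ 0.5778,  0.204 ,  0.7903, -1.595 ],
       [ 0.    ,  0.    ,  0.    ,  1.    ]])}
top {'intrinsics': array([[456.389 ,   0.    , 272.9768],
       [  0.    , 456.389 , 213.7765],
       [  0.    ,   0.    ,   1.    ]]), 'k1': -0.0697924953252149, 'world_to_cam': array([[ 0.0937, -0.9956, -0.0033, -0.1371],
       [ 0.9745,  0.091 ,  0.2052, -0.5396],
       [-0.204 , -0.0225,  0.9787, -1.353 ],
       [ 0.    ,  0.    ,  0.    ,  1.    ]])}
wrist {'intrinsics': array([[297.8533,   0.    , 279.5391],
       [  0.    , 297.8533, 204.1846],
       [  0.    ,   0.    ,   1.    ]]), 'k1': 0.005092091851559526, 'T_tool_cam': array([[ 0.0007,  0.9727,  0.232 ,  0.0667],
       [ 1.    , -0.0006, -0.0006, -0.0002],
       [-0.0004,  0.232 , -0.9727, -0.1792],
       [ 0.    ,  0.    ,  0.    ,  1.    ]])}
```

View pics/a_top.png

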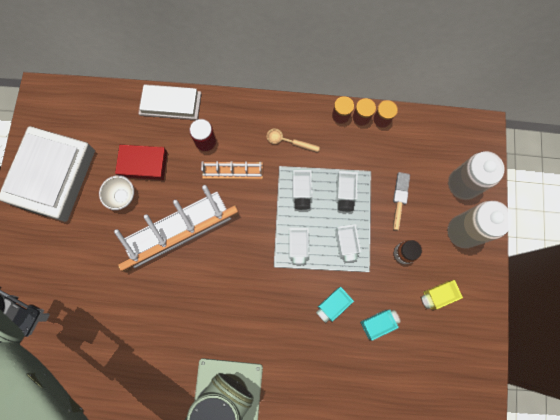

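View pics/a_scene.png

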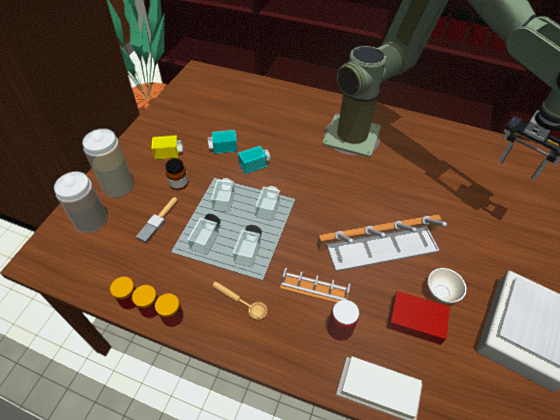

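View pics/a_wrist.png

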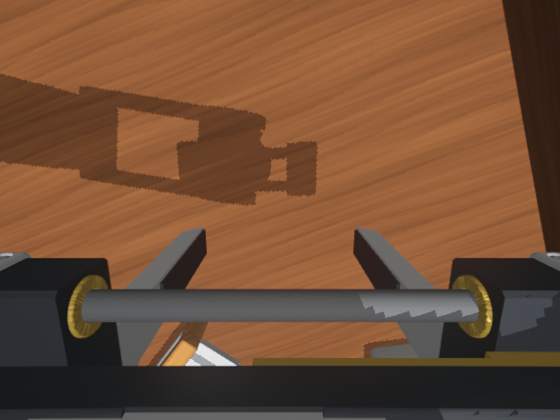

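```bash
cat > h.py <<'E'
import cv2,numpy as np
from scipy.spatial.transform import Rotation as R
np.set_printoptions(precision=4,suppress=True)
def st():
    from plant import manip
    return manip.state()
def Rq(q): return R.from_quat([q[1],q[2],q[3],q[0]])
def Ttool(s):
    T=np.eye(4); T[:3,:3]=Rq(s["orientation"]).as_matrix(); T[:3,3]=s["eef_pos"]; return T
def grab(name):
    from plant import manip
    s=manip.state(); r=manip.read_camera(name)
    if name=="wrist": C=Ttool(s)@r["T_tool_cam"]
    else: C=np.linalg.inv(r["world_to_cam"])
    r["C"]=C; return r
def ray(r,u,v):
    K=r["intrinsics"]; k1=r["k1"]
    xd=(u-K[0,2])/K[0,0]; yd=(v-K[1,2])/K[1,1]
    x,y=xd,yd
    for _ in range(20):
        f=1+k1*(x*x+y*y); x,y=xd/f,yd/f
    d=r["C"][:3,:3]@np.array([x,-y,-1.0]); return r["C"][:3,3],d/np.linalg.norm(d)
def onz(r,u,v,z):
    o,d=ray(r,u,v); return o+d*(z-o[2])/d[2]
def proj(r,P):
    P=np.asarray(P,float); K=r["intrinsics"]
    p=np.linalg.inv(r["C"])@np.append(P,1); x,y=p[0]/-p[2],-p[1]/-p[2]
    f=1+r["k1"]*(x*x+y*y); return np.array([K[0,0]*x*f+K[0,2],K[1,1]*y*f+K[1,2]])
def tri(r1,p1,r2,p2):
    o1,d1=ray(r1,*p1);o2,d2=ray(r2,*p2)
    A=np.c_[d1,-d2]; t=np.linalg.lstsq(A,o2-o1,rcond=None)[0]
    a=o1+t[0]*d1;b=o2+t[1]*d2
    return (a+b)/2,np.linalg.norm(a-b)
def save(r,n): 
    import pickle; pickle.dump(r,open(n+".pkl","wb")); cv2.imwrite(f"pics/{n}.png",r["color"])
def load(n):
    import pickle; return pickle.load(open(n+".pkl","rb"))
def crop(r,n,x0,y0,w,h,f):
    c=r["color"][y0:y0+h,x0:x0+w]; cv2.imwrite(f"pics/{n}.png",cv2.resize(c,None,fx=f,fy=f,interpolation=cv2.INTER_CUBIC))
E
python3 - <<'E'
from h import *
t=grab("top");s=grab("scene");save(t,"t0");save(s,"s0")
crop(t,"c_mat",265,155,115,125,5);crop(t,"c_dr",105,145,170,130,4.5)
crop(s,"c_smat",165,165,140,120,5);crop(s,"c_sdr",270,200,180,110,4.4)
for p in [(278,168),(369,170),(370,270),(276,268)]: print(onz(t,*p,0.004))
E
```

```text
[ 0.7148 -0.087   0.004 ]
[ 0.7361 -0.3846  0.004 ]
[ 0.4099 -0.4044  0.004 ]
[ 0.3892 -0.1106  0.004 ]
```

View pics/c_mat.png

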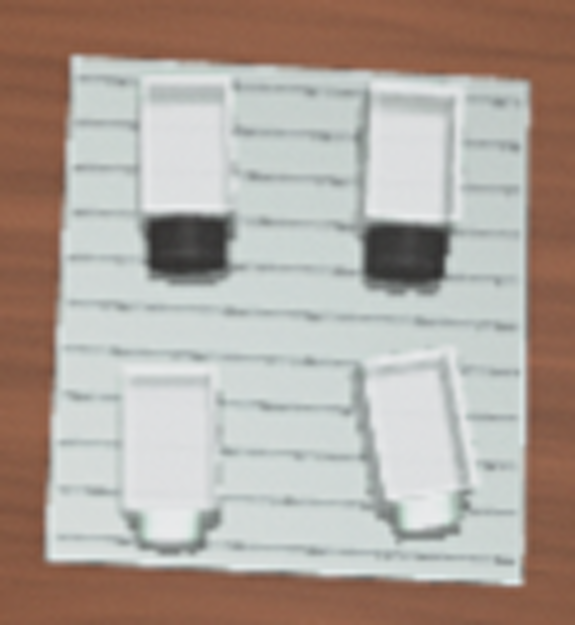

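View pics/c_dr.png

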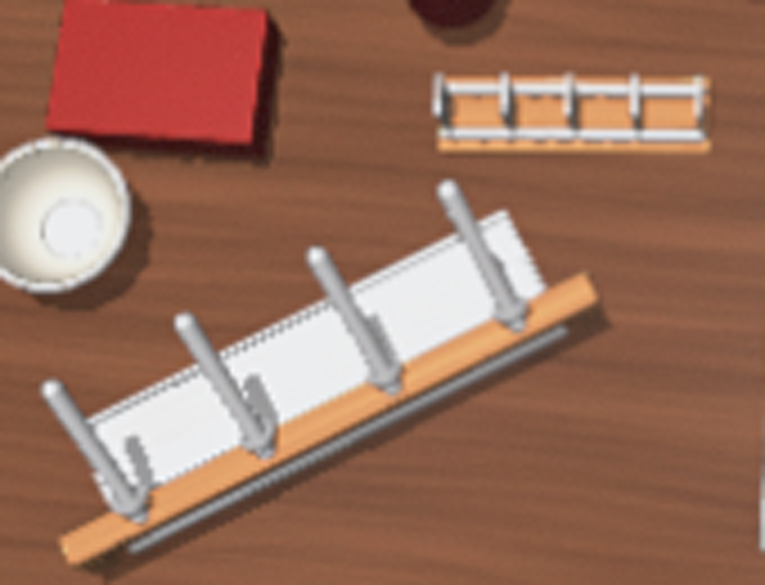

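View pics/c_smat.png

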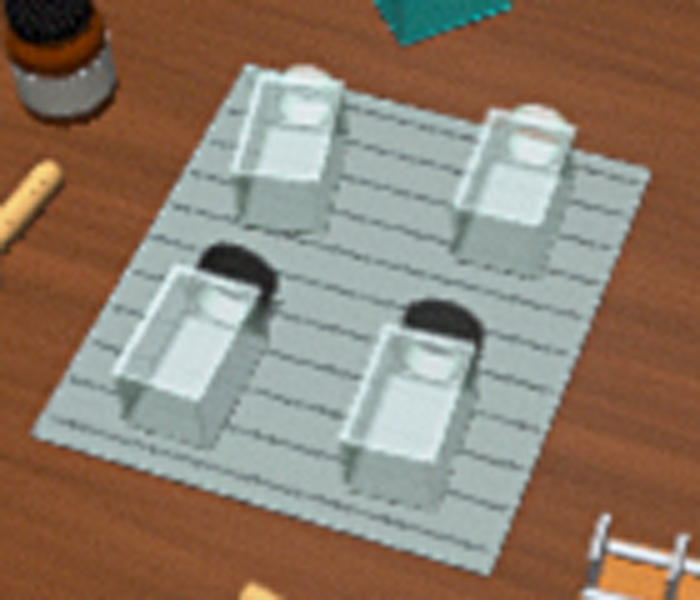

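View pics/c_sdr.png

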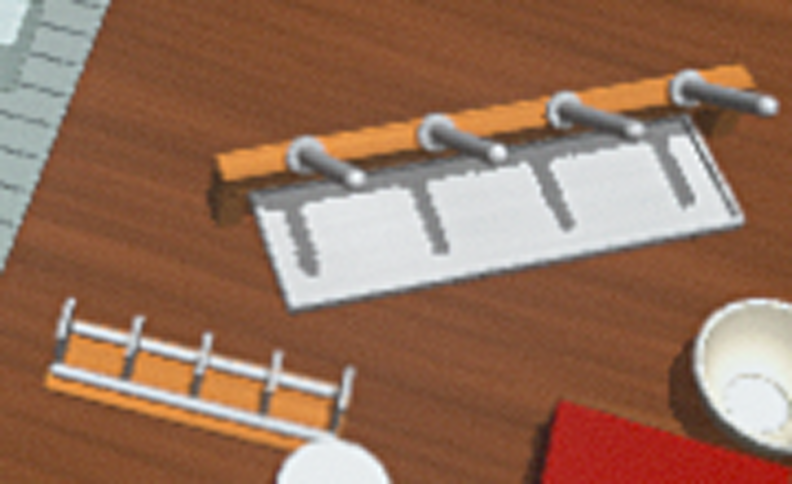

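Run:
```python
from h import *
t=load("t0");s=load("s0")
tc=lambda x,y:(x/4.5+105-.4,y/4.5+145-.4)
sc=lambda x,y:(x/4.4+270-.4,y/4.4+200-.4)
tips=[];roots=[]
for a,b in zip([(447,188),(316,256),(184,323),(51,389)],[(357,178),(498,152),(636,128),(769,104)]):
    P,e=tri(t,tc(*a),s,sc(*b)); print("tip",P,e); tips.append(P)
for a,b in zip([(513,316),(388,380),(263,445),(135,510)],[(303,153),(434,130),(562,106),(685,86)]):
    P,e=tri(t,tc(*a),s,sc(*b)); print("root",P,e); roots.append(P)
tips=np.array(tips);roots=np.array(roots)
d=tips-roots;print(d,np.linalg.norm(d,axis=1),np.degrees(np.arctan2(d[:,1],d[:,0])))
b=tips[-1]-tips[0];print(b,np.linalg.norm(b),np.degrees(np.arctan2(b[1],b[0]))-90)
b=roots[-1]-roots[0];print(b,np.linalg.norm(b),np.degrees(np.arctan2(b[1],b[0]))-90)
# lidrack divider tops (z=.052) ends
for a in [(440,75),(440,118),(505,75),(505,122),(570,75),(570,122),(635,78),(635,122),(700,78),(700,116)]:
    print("lid",onz(t,*tc(*a),.05))
for a in [(438,152),(710,152),(710,76)]: print("foot",onz(t,*tc(*a),.006))
mc=lambda x,y:(x/5+265-.4,y/5+155-.4)
for n,a in dict(cap1=(187,247),cap2=(405,253)).items(): print(n,onz(t,*mc(*a),.045))
for n,a in dict(j1=[(145,80),(230,80),(140,212),(230,212)],j2=[(370,88),(462,92),(365,215),(458,222)],j3=[(127,370),(215,370),(122,508),(215,508)],j4=[(362,368),(452,350),(386,502),(472,488)]).items():
  q=np.array([onz(t,*mc(*p),.062) for p in a]); c=q.mean(0); ax=(q[0]+q[1]-q[2]-q[3])/2; print(n,c,np.linalg.norm(ax),np.degrees(np.arctan2(ax[1],ax[0])),"c-8",c-ax/np.linalg.norm(ax)*.008)
```

```text
tip [0.5946 0.1209 0.1441] 0.000443450240665927
tip [0.5418 0.2002 0.1427] 0.0009266887107476875
tip [0.4899 0.2804 0.1417] 0.0002768572167040232
tip [0.4388 0.3603 0.1421] 3.575204895082168e-05
root [0.5295 0.0795 0.0641] 0.00023912319309724457
root [0.4775 0.1593 0.0637] 0.0001465072931223769
root [0.4251 0.2388 0.0643] 0.0016774090716216534
root [0.3732 0.3196 0.0623] 0.0010171342482843328
[[0.065  0.0414 0.08  ]
 [0.0643 0.0409 0.0791]
 [0.0648 0.0415 0.0773]
 [0.0656 0.0407 0.0799]] [0.1111 0.1098 0.1091 0.111 ] [32.4833 32.4783 32.6492 31.8144]
[-0.1558  0.2394 -0.0019] 0.28560973875118617 33.05379623935936
[-0.1563  0.2401 -0.0018] 0.2865102448762133 33.06171103000713
lid [0.7005 0.154  0.05  ]
lid [0.669 0.15  0.05 ]
lid [0.7047 0.108  0.05  ]
lid [0.6702 0.1039 0.05  ]
lid [0.7089 0.0622 0.05  ]
lid [0.6744 0.0582 0.05  ]
lid [0.7108 0.0161 0.05  ]
lid [0.6786 0.0126 0.05  ]
lid [ 0.7151 -0.0296  0.05  ]
lid [ 0.6872 -0.0324  0.05  ]
foot [0.6562 0.1566 0.006 ]
foot [ 0.6743 -0.0396  0.006 ]
foot [ 0.7316 -0.0339  0.006 ]
cap1 [ 0.5918 -0.1733  0.045 ]
cap2 [ 0.6007 -0.3094  0.045 ]
j1 [ 0.6524 -0.1669  0.062 ] 0.08534929470698017 3.5510552420472483 c-8 [ 0.6444 -0.1674  0.062 ]
j2 [ 0.6604 -0.3087  0.062 ] 0.08321214411879876 1.4355712941392131 c-8 [ 0.6524 -0.3089  0.062 ]
j3 [ 0.4678 -0.1718  0.062 ] 0.08453030619729791 3.71426954196993 c-8 [ 0.4599 -0.1723  0.062 ]
j4 [ 0.4891 -0.3216  0.062 ] 0.0842571030872357 12.666996416531195 c-8 [ 0.4813 -0.3234  0.062 ]
```

```bash
cat >> h.py <<'E'
def Rdown(th):  # tool x heading th deg, tool z down
    a=np.radians(th); x=np.array([np.cos(a),np.sin(a),0]); z=np.array([0,0,-1.]); return np.c_[x,np.cross(z,x),z]
def go(pos,Rm,s=None):
    s=s or st(); T=Ttool(s)
    d=T[:3,:3].T@(np.asarray(pos)-T[:3,3]); rv=R.from_matrix(T[:3,:3].T@Rm).as_rotvec(degrees=True)
    print("shift",d,"n",np.linalg.norm(d)/.05,"rot",rv,np.linalg.norm(rv)/8.59,"t",s["clock"],"j",s["joints"])
E
python3 -c "
from h import *
go([.60,-.24,.27],Rdown(184))"
```

```text
shift [-0.646  -0.5913 -0.0646] n 17.56325261220165 rot [ -0.0607  -0.0237 -24.3289] 2.832242588423112 t 0.25 j [ 1.0655  0.207   1.5422  0.      1.3935 -0.1505]
```

Request:
step_arm(steps="-0.646 -0.591 -0.065 0 0 -24.3 0;-0.646 -0.591 -0.065 0 0 -24.3 0;-0.646 -0.591 -0.065 0 0 -24.3 0;-0.646 -0.591 -0.065 0 0 -24.3 0;-0.646 -0.591 -0.065 0 0 -24.3 0;-0.646 -0.591 -0.065 0 0 -24.3 0;-0.646 -0.591 -0.065 0 0 -24.3 0;-0.646 -0.591 -0.065 0 0 -24.3 0", force=20)

```text
clock: 1.05
eef_pos: [0.3796, 0.1891, 0.235]
orientation: [0.001, -0.035, 0.999, 0.0]
force: [0.2, 0.6, 0.0]
finger_gap: 0.0939
```

```bash
python3 -c "
from h import *
go([.60,-.24,.27],Rdown(184))"
```

```text
shift [-0.19   -0.4434 -0.0349] n 9.672897904209105 rot [ 0.0149  0.0586 -0.0074] 0.0070904573225564135 t 1.05 j [ 0.2574 -0.1524  1.8481  0.0001  1.4449 -1.3831]
```

Request:
step_arm(steps="-0.19 -0.443 -0.035 0 0 0 0;-0.19 -0.443 -0.035 0 0 0 0;-0.19 -0.443 -0.035 0 0 0 0;-0.19 -0.443 -0.035 0 0 0 0;-0.19 -0.443 -0.035 0 0 0 0;-0.19 -0.443 -0.035 0 0 0 0;-0.19 -0.443 -0.035 0 0 0 0;-0.19 -0.443 -0.035 0 0 0 0")

```text
clock: 1.85
eef_pos: [0.562, -0.166, 0.2636]
orientation: [0.0, -0.034, 0.999, 0.0]
force: [0.9, 0.1, 0.1]
finger_gap: 0.0942
```

Request:
step_arm(steps="0 -0.06 0 0 0 0 0;0 -0.06 0 0 0 0 0;0 -0.06 0 0 0 0 0;0 -0.06 0 0 0 0 0;0 -0.06 0 0 0 0 0;0 -0.06 0 0 0 0 0;0 -0.06 0 0 0 0 0;0 -0.06 0 0 0 0 0")

```text
clock: 2.65
eef_pos: [0.5657, -0.223, 0.2639]
orientation: [0.0, -0.035, 0.999, -0.0]
force: [-0.0, -0.1, 0.6]
finger_gap: 0.0941
```

```bash
python3 -c "
from h import *
s=st();print(s['eef_pos'],s['joints'])
w=grab('wrist');save(w,'w1')"
```

```text
[ 0.5657 -0.223   0.2639] [-0.5178  0.2387  1.3824  0.      1.5201 -2.1591]
```

View pics/w1.png

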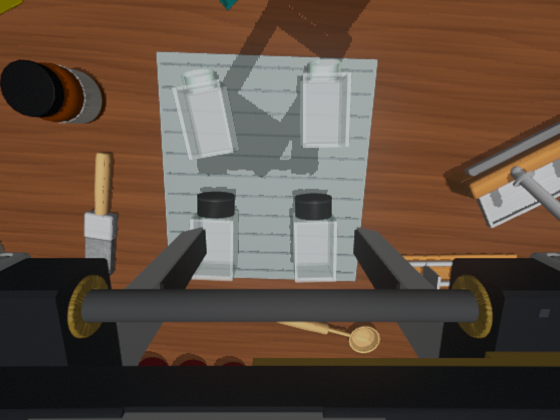

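Run:
```python
from h import *
w=load('w1'); crop(w,"w1c",165,180,200,115,4)
hsv=w["color"].max(2); m=((hsv<70)*255).astype(np.uint8); m[:185]=0;m[230:]=0;m[:,:185]=0;m[:,345:]=0
for u0,u1 in [(190,240),(290,335)]:
    ys,xs=np.nonzero(m[:,u0:u1]); xs=xs+u0
    print(xs.min(),xs.max(),ys.min(),ys.max(),len(xs))
    print([ (v,xs[ys==v].min(),xs[ys==v].max()) for v in range(ys.min(),ys.max()+1,3)])
    y1=ys.max(); cu=(xs.min()+xs.max())/2
    print("rim",onz(w,cu,y1+.5,.055),"l",onz(w,xs.min()-.5,y1-8,.04),"r",onz(w,xs.max()+.5,y1-8,.04))
```

```text
197 234 192 217 899
[(192, np.int64(203), np.int64(226)), (195, np.int64(197), np.int64(234)), (198, np.int64(198), np.int64(234)), (201, np.int64(198), np.int64(233)), (204, np.int64(198), np.int64(233)), (207, np.int64(198), np.int64(233)), (210, np.int64(198), np.int64(233)), (213, np.int64(197), np.int64(233)), (216, np.int64(199), np.int64(230))]
rim [ 0.6162 -0.3064  0.055 ] l [ 0.6102 -0.3361  0.04  ] r [ 0.6065 -0.2832  0.04  ]
295 331 193 219 878
[(193, np.int64(310), np.int64(317)), (196, np.int64(296), np.int64(330)), (199, np.int64(295), np.int64(330)), (202, np.int64(295), np.int64(330)), (205, np.int64(295), np.int64(330)), (208, np.int64(295), np.int64(330)), (211, np.int64(295), np.int64(330)), (214, np.int64(296), np.int64(330)), (217, np.int64(298), np.int64(329))]
rim [ 0.6096 -0.1745  0.055 ] l [ 0.6034 -0.1994  0.04  ] r [ 0.5997 -0.1478  0.04  ]
```

View pics/w1c.png

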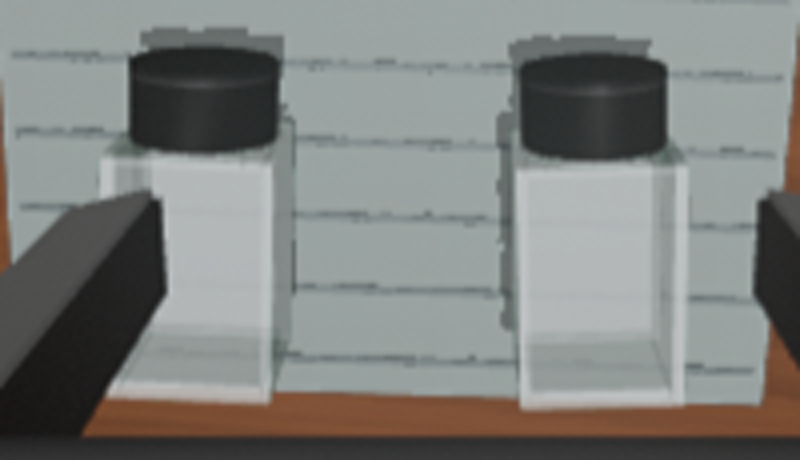

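```bash
python3 -c "
from h import *
go([.5945,-.173,.012],Rdown(183.5))"
```

```text
shift [-0.0322  0.0481  0.2518] n 5.167700809747148 rot [-0.009   0.0172  0.5192] 0.06048205454606017 t 2.7 j [-0.5181  0.2389  1.3823  0.      1.5201 -2.1591]
```

Request:
step_arm(steps="-0.032 0.048 0.03 0 0 0.5 0;-0.032 0.048 0.05 0 0 0.5 0;-0.032 0.048 0.1 0 0 0.5 0;-0.032 0.048 0.15 0 0 0.5 0;-0.032 0.048 0.2 0 0 0.5 0;-0.032 0.048 0.23 0 0 0.5 0;-0.032 0.048 0.252 0 0 0.5 0;-0.032 0.048 0.252 0 0 0.5 0")

```text
clock: 3.5
eef_pos: [0.5907, -0.1721, 0.0073]
orientation: [-0.004, -0.03, 1.0, 0.002]
force: [-0.3, 1.1, -0.2]
finger_gap: 0.0941
```

```bash
python3 -c "
from h import *
go([.5945,-.173,.012],Rdown(183.5))
w=grab('wrist');save(w,'w2');save(grab('top'),'t2')"
```

```text
shift [-0.0037 -0.0012 -0.0047] n 0.1228485432301211 rot [ 0.2332 -0.4421 -0.023 ] 0.05825012614020838 t 3.5 j [-0.424   0.5166  1.5724  0.      1.0613 -2.0555]
```

View pics/w2.png

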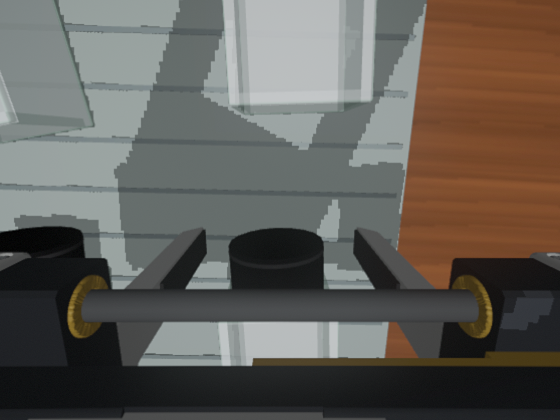

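Request:
step_arm(steps="-0.001 0 0 0 0 0 0;-0.001 0 0 0 0 0 0;-0.001 0 0 0 0 0 0.45;-0.001 0 0 0 0 0 0.6;-0.001 0 0 0 0 0 0.7;-0.001 0 0 0 0 0 0.7;-0.001 0 0 0 0 0 0.7;-0.001 0 0 0 0 0 0.7", force=12)

```text
clock: 4.4
eef_pos: [0.5951, -0.1736, 0.0115]
orientation: [-0.0, -0.03, 1.0, 0.0]
force: [-0.7, 0.5, -0.2]
finger_gap: 0.0519
```

```bash
python3 -c "
from h import *
go([.5945,-.173,.012],Rdown(183.5));print(st()['finger_gap'],st()['force'])"
```

```text
shift [ 0.0005  0.0007 -0.0005] n 0.02011112337615924 rot [ 0.0064 -0.0148 -0.0291] 0.0038725937386750475 t 4.4 j [-0.4234  0.5137  1.5662 -0.      1.062  -2.0548]
0.05188418074960723 [-0.7077  0.4914 -0.1561]
```

Request:
step_arm(steps="0.005 0 0 0 0 0 0.7;0.012 0 0 0 0 0 0.7;0.02 0 0 0 0 0 0.7;0.028 0 0 0 0 0 0.7;0.036 0 0 0 0 0 0.7;0.042 0 -0.01 0 0 0 0.7;0.042 0 -0.05 0 0 0 0.7;0.042 0 -0.1 0 0 0 0.7")

```text
clock: 5.2
eef_pos: [0.5505, -0.1753, 0.1106]
orientation: [-0.003, -0.03, 1.0, 0.001]
force: [0.8, -0.6, 0.2]
finger_gap: 0.0522
```

```bash
python3 -c "
from h import *
w=grab('wrist');save(w,'w3');save(grab('top'),'t3')
print(st()['finger_gap'])
go([.675,.12,.20],Rdown(95))
"
```

```text
0.05234709973063694
shift [-0.1352  0.2909 -0.0798] n 6.610815828487212 rot [ 0.2671  1.0187 88.4682] 10.29970329301009 t 5.3 j [-0.4576  0.301   1.6087  0.      1.2153 -2.089 ]
```

View pics/w3.png

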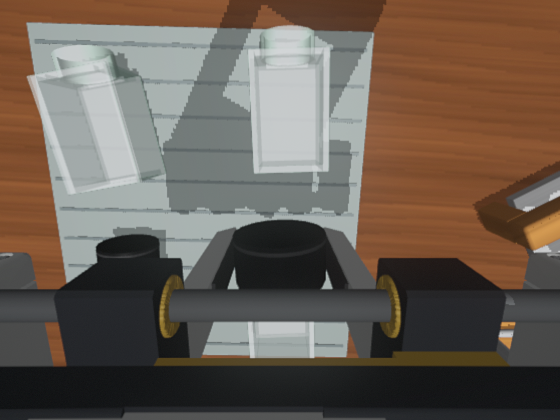

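View pics/t3.png

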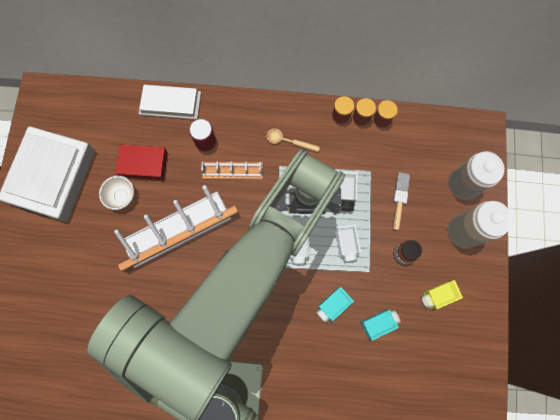

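```bash
python3 -c "
from h import *
go([.695,-.04,.20],Rdown(95))
t=load('t0');print(onz(t,201,128,.11))
"
```

```text
shift [-0.1455  0.13   -0.0783] n 4.2043126139897895 rot [ 0.2671  1.0187 88.4682] 10.29970329301009 t 5.3 j [-0.4576  0.301   1.6087  0.      1.2153 -2.089 ]
[0.7887 0.1604 0.11  ]
```

Request:
step_arm(steps="0 0 -0.05 0 0 8 0.7;-0.05 0.05 -0.078 0 0 17 0.7;-0.1 0.1 -0.078 0 0 25 0.7;-0.146 0.13 -0.078 0 0 34 0.7;-0.146 0.13 -0.078 0 0 42 0.7;-0.146 0.13 -0.078 0 0 51 0.7;-0.146 0.13 -0.078 0 0 59 0.7;-0.146 0.13 -0.078 0 0 68 0.7")

```text
clock: 6.1
eef_pos: [0.691, -0.0369, 0.1892]
orientation: [-0.0, 0.533, 0.846, -0.0]
force: [-0.3, -0.0, -0.7]
finger_gap: 0.0523
```

```bash
python3 -c "
from h import *
go([.695,-.04,.20],Rdown(95))
"
```

```text
shift [-0.0045  0.0022 -0.0108] n 0.23837059921541623 rot [-0.0329 -0.0108 20.5975] 2.397852763184617 t 6.1 j [-0.1782  0.4644  1.2372 -0.0001  1.4405 -0.6249]
```

Request:
step_arm(steps="-0.004 0.002 -0.01 0 0 20.6 0.7;-0.004 0.002 -0.01 0 0 20.6 0.7;-0.004 0.002 -0.01 0 0 20.6 0.7;-0.004 0.002 -0.01 0 0 20.6 0.7;-0.004 0.002 -0.01 0 0 20.6 0.7;-0.004 0.002 -0.01 0 0 20.6 0.7;-0.004 0.002 -0.01 0 0 20.6 0.7;-0.004 0.002 -0.01 0 0 20.6 0.7")

```text
clock: 6.9
eef_pos: [0.6946, -0.0403, 0.1996]
orientation: [-0.0, 0.674, 0.739, 0.0]
force: [-0.1, -0.0, -0.1]
finger_gap: 0.052
```

```bash
python3 -c "
from h import *
w=grab('wrist');save(w,'w4'); save(grab('top'),'t4'); crop(load('t4'),'t4c',195,145,190,140,4)
go([.698,-.009,.018],Rdown(95))
"
```

```text
shift [0.0308 0.0062 0.1815] n 3.6850567641320713 rot [-0.0025 -0.0032  0.2914] 0.03392697399638978 t 7.0 j [-0.1822  0.4652  1.2148  0.      1.4617 -0.2745]
```

View pics/w4.png

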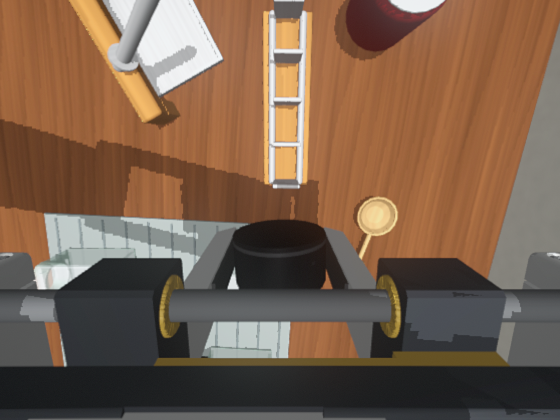

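View pics/t4c.png

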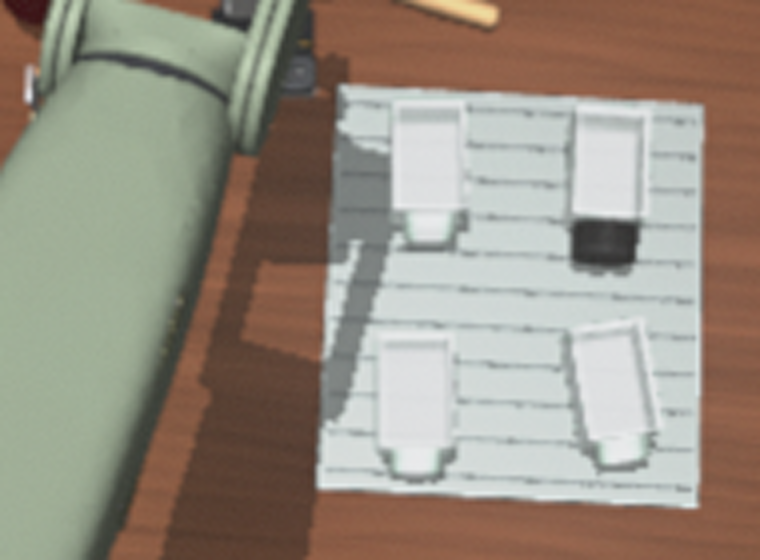

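```bash
python3 -c "
from h import *
w=load('w4'); crop(w,'w4c',235,0,100,200,3)"
```

```text
(no output)
```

View pics/w4c.png

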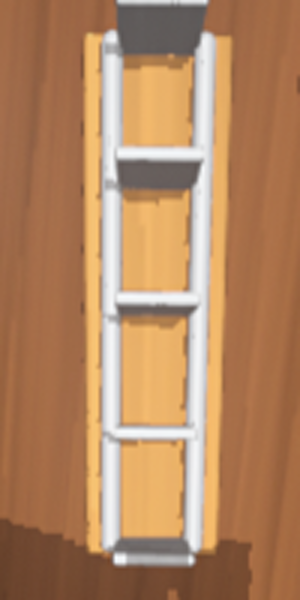

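```bash
python3 -c "
from h import *
w=load('w4')
c=lambda x,y:(235+x/3-.33,y/3-.33)
for y,x0,x1 in [(559,113,194),(433,112,196),(299,115,199),(155,116,204)]:
    a=onz(w,*c(x0,y),.052);b=onz(w,*c(x1,y),.052);print((a+b)/2,np.linalg.norm(a-b))
for p in [(88,552),(215,553),(87,34),(231,36)]: print('foot',onz(w,*c(*p),.006))
"
```

```text
[ 0.7009 -0.03    0.052 ] 0.030008797873400498
[0.6966 0.0155 0.052 ] 0.030118580954082284
[0.6932 0.0609 0.052 ] 0.029115819791812984
[0.6896 0.1064 0.052 ] 0.029441985188421872
foot [ 0.6748 -0.0375  0.006 ]
foot [ 0.7282 -0.033   0.006 ]
foot [0.6588 0.156  0.006 ]
foot [0.712  0.1603 0.006 ]
```

```bash
python3 -c "
from h import *
w=load('w4')
T=w['C']@np.linalg.inv(np.array([[0.0007,0.9727,0.232,0.0667],[1,-.0006,-.0006,-.0002],[-.0004,.232,-.9727,-.1792],[0,0,0,1]]))
for dx in (10,14,18):
  for dz in (-45,-19,7): print(dx,dz,proj(w,(T@[dx/1e3,0,dz/1e3,1])[:3]))
crop(w,'w4d',220,210,120,90,6)
go([.6985,-.0073,.10],Rdown(94.8))
"
```

```text
10 -45 [279.7451 253.9775]
10 -19 [279.6939 235.8889]
10 7 [279.656  222.5122]
14 -45 [279.7524 246.1807]
14 -19 [279.6998 229.167 ]
14 7 [279.661 216.606]
18 -45 [279.7599 238.2828]
18 -19 [279.7059 222.3709]
18 7 [279.6661 210.6429]
shift [0.0325 0.0069 0.0995] n 2.09882725035125 rot [-0.0025 -0.0032  0.4914] 0.0572085371252512 t 7.0 j [-0.1822  0.4652  1.2148  0.      1.4617 -0.2745]
```

View pics/w4d.png

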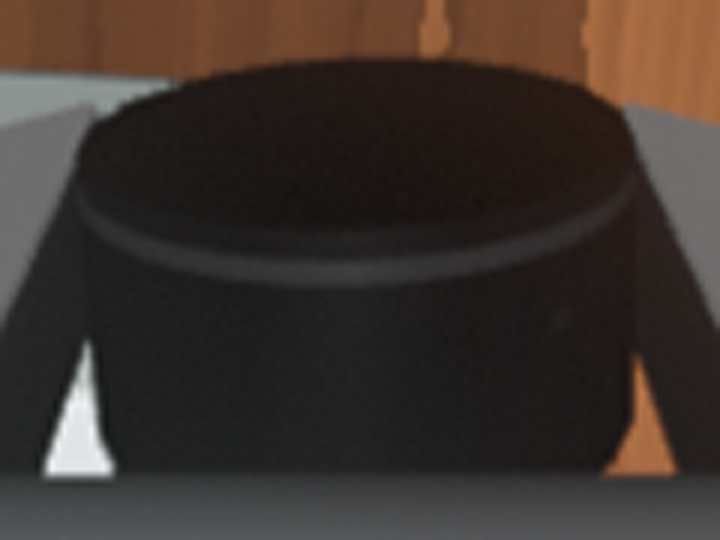

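Request:
step_arm(steps="0.035 0.007 0 0 0 0.5 0.7;0.035 0.007 0.04 0 0 0.5 0.7;0.035 0.007 0.08 0 0 0.5 0.7;0.035 0.007 0.11 0 0 0.5 0.7;0.035 0.007 0.12 0 0 0.5 0.7;0.035 0.007 0.12 0 0 0.5 0.7;0.035 0.007 0.12 0 0 0.5 0.7;0.035 0.007 0.12 0 0 0.5 0.7")

```text
clock: 7.8
eef_pos: [0.7006, -0.0052, 0.0826]
orientation: [0.002, 0.677, 0.736, 0.001]
force: [-0.2, -0.3, -0.4]
finger_gap: 0.0519
```

```bash
python3 -c "
from h import *
save(grab('wrist'),'w5');save(grab('scene'),'s5');crop(load('s5'),'s5c',260,240,120,90,5)
go([.6985,-.0045,.018],Rdown(94.8))
"
```

```text
shift [ 0.0008 -0.0018  0.0642] n 1.283982315243848 rot [ 0.2375  0.0508 -0.0247] 0.02841738768307876 t 7.9 j [-0.1307  0.5711  1.3084  0.      1.2578 -0.2141]
```

View pics/w5.png

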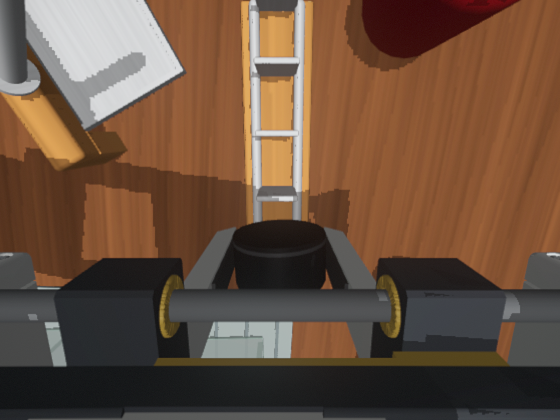

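View pics/s5c.png

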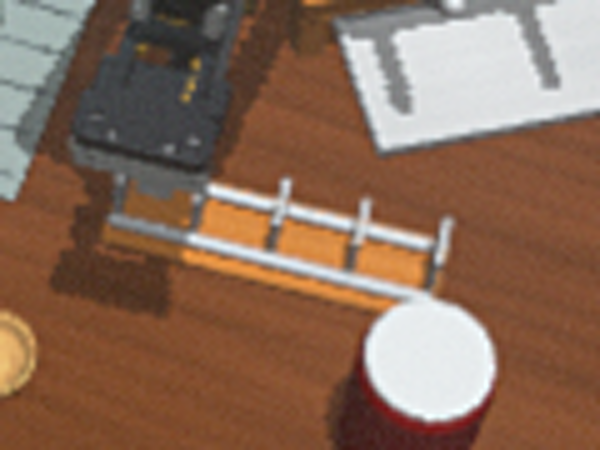

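Request:
step_arm(steps="0.001 -0.001 0.02 0 0 0 0.7;0.001 -0.001 0.04 0 0 0 0.7;0.001 -0.001 0.055 0 0 0 0.7;0.001 -0.001 0.062 0 0 0 0.7;0.001 -0.001 0.062 0 0 0 0.7;0.001 -0.001 0.062 0 0 0 0.7;0.001 -0.001 0.062 0 0 0 0.3;0.001 -0.001 0.062 0 0 0 0.2")

```text
clock: 8.7
eef_pos: [0.6977, -0.004, 0.0182]
orientation: [0.0, 0.677, 0.736, 0.0]
force: [0.4, 0.5, -1.2]
finger_gap: 0.0649
```

```bash
python3 -c "
from h import *
save(grab('wrist'),'w6');print(st()['eef_pos'],st()['finger_gap'],st()['force'])
"
```

```text
[ 0.6976 -0.0039  0.018 ] 0.06871967793829155 [ 0.4561 -0.7602  0.2165]
```

View pics/w6.png

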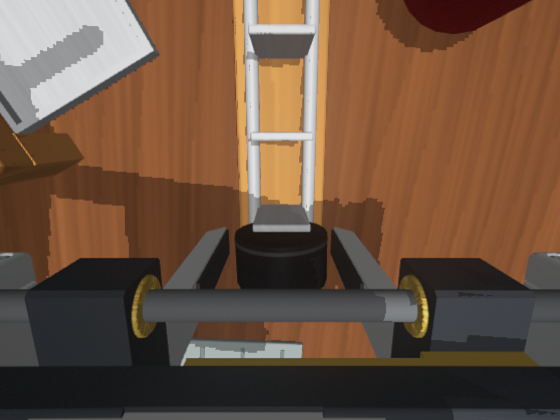

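Request:
step_arm(steps="0 0 0 0 0 0 0.1;0 0 -0.03 0 0 0 0;0 0 -0.08 0 0 0 0;0 0 -0.13 0 0 0 0;0 0 -0.18 0 0 -8 0;0 0 -0.2 0 0 -16 0;0 0 -0.2 0 0 -24 0;0 0 -0.2 0 0 -32 0")

```text
clock: 9.55
eef_pos: [0.6982, -0.004, 0.2199]
orientation: [0.002, 0.445, 0.895, 0.001]
force: [-0.5, 0.4, 0.0]
finger_gap: 0.094
```

```bash
python3 -c "
from h import *
save(grab('top'),'t6');save(grab('scene'),'s6');crop(load('t6'),'t6c',195,145,190,140,4);crop(load('s6'),'s6c',260,240,120,90,5)
go([.5945,-.309,.20],Rdown(182.5))
"
```

```text
shift [-0.1829 -0.265   0.018 ] n 6.448780472347885 rot [  0.0105   0.0287 -55.7384] 6.488751412108081 t 9.65 j [-0.1296  0.4567  1.189   0.      1.4954 -0.7712]
```

View pics/s6c.png

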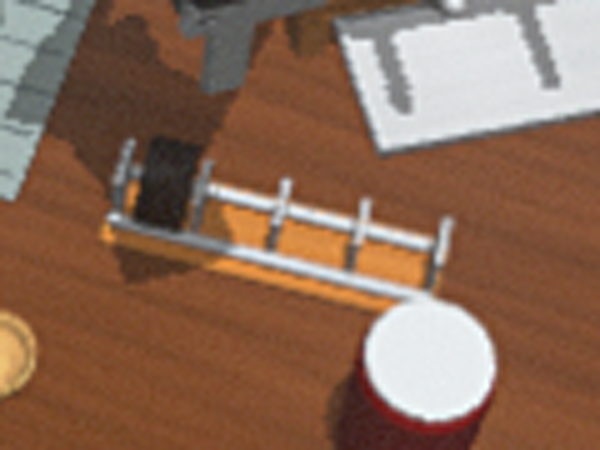

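View pics/t6c.png

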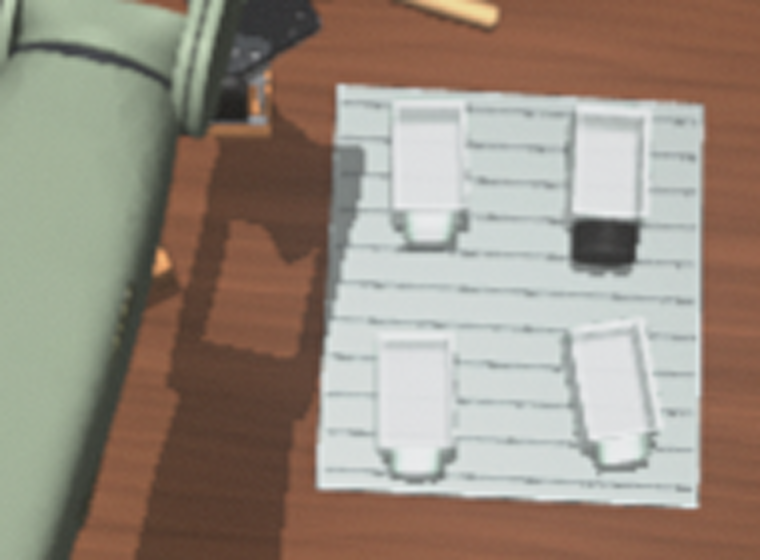

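Request:
step_arm(steps="-0.028 -0.041 0 0 0 -8 0;-0.056 -0.082 0 0 0 -16 0;-0.084 -0.123 0 0 0 -24 0;-0.112 -0.164 0 0 0 -32 0;-0.14 -0.205 0 0 0 -40 0;-0.168 -0.246 0 0 0 -48 0;-0.187 -0.264 0.018 0 0 -55.7 0;-0.187 -0.264 0.018 0 0 -55.7 0")

```text
clock: 10.45
eef_pos: [0.595, -0.3151, 0.1964]
orientation: [-0.002, -0.018, 1.0, 0.001]
force: [-1.1, 0.7, -0.0]
finger_gap: 0.0942
```

```bash
python3 -c "
from h import *
go([.604,-.309,.012],Rdown(182.5));save(grab('wrist'),'w7')
"
```

```text
shift [-0.01    0.0054  0.1844] n 3.6951828549244286 rot [ 0.1078 -0.2435 -0.4463] 0.06049866003201303 t 10.45 j [-0.6149  0.4225  1.2811 -0.0011  1.4425 -2.2214]
```

View pics/w7.png

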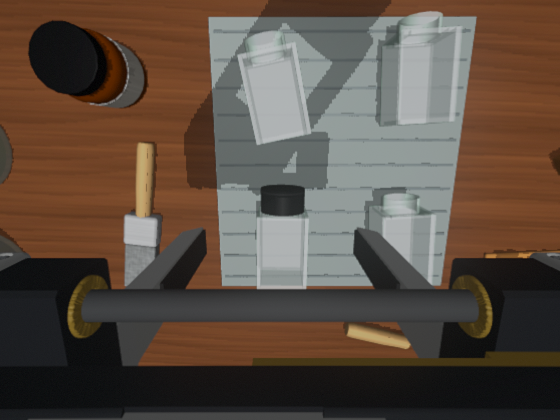

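Request:
step_arm(steps="-0.01 0.004 0.04 0 0 0 0;-0.01 0.004 0.08 0 0 0 0;-0.01 0.004 0.12 0 0 0 0;-0.01 0.004 0.16 0 0 0 0;-0.01 0.004 0.178 0 0 0 0;-0.01 0.004 0.183 0 0 0 0;-0.01 0.004 0.183 0 0 0 0;-0.01 0.004 0.183 0 0 0 0")

```text
clock: 11.3
eef_pos: [0.6097, -0.3082, 0.0194]
orientation: [0.002, -0.022, 1.0, -0.001]
force: [0.1, -0.8, 1.4]
finger_gap: 0.0942
```

```bash
python3 -c "
from h import *
go([.604,-.310,.012],Rdown(182.5));save(grab('wrist'),'w8');crop(load('w8'),'w8c',150,210,260,100,3)
"
```

```text
shift [ 0.0058 -0.0015  0.0074] n 0.19061335572711532 rot [-0.1564  0.2185 -0.0307] 0.03148296541032434 t 11.3 j [-0.5946  0.6118  1.3893  0.0001  1.1358 -2.2085]
```

View pics/w8c.png

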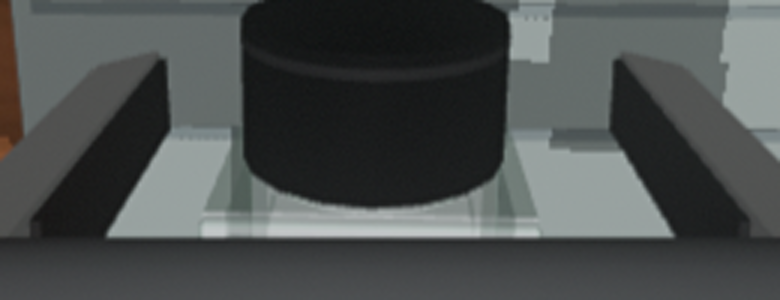

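Request:
step_arm(steps="0 0 0 0 0 0 0;0 0 0 0 0 0 0;0 0 0 0 0 0 0;0 0 0 0 0 0 0;0 0 0 0 0 0 0;0 0 0 0 0 0 0;0 0 0 0 0 0 0;0 0 0 0 0 0 0")

```text
clock: 12.15
eef_pos: [0.6076, -0.3073, 0.0165]
orientation: [-0.0, -0.022, 1.0, 0.0]
force: [-0.1, -0.3, 0.4]
finger_gap: 0.0941
```

```bash
python3 -c "
from h import *
go([.604,-.310,.012],Rdown(182.5))
"
```

```text
shift [ 0.0037 -0.0026  0.0045] n 0.1268439298425526 rot [ 0.0087 -0.0097 -0.0215] 0.0029315533962109785 t 12.15 j [-0.5952  0.6144  1.3922  0.      1.1352 -2.2092]
```

Request:
step_arm(steps="0.004 -0.002 0.004 0 0 0 0;0.004 -0.002 0.004 0 0 0 0.2;0.004 -0.002 0.004 0 0 0 0.45;0.004 -0.002 0.004 0 0 0 0.6;0.004 -0.002 0.004 0 0 0 0.7;0.004 -0.002 0.004 0 0 0 0.7;0.004 -0.002 0.004 0 0 0 0.7;0.004 -0.002 0.004 0 0 0 0.7")

```text
clock: 12.95
eef_pos: [0.6039, -0.3097, 0.0127]
orientation: [0.0, -0.022, 1.0, -0.0]
force: [0.4, -0.8, -0.3]
finger_gap: 0.0521
```

```bash
python3 -c "
from h import *
go([.604,-.310,.012],Rdown(182.5)); print(st()['finger_gap'])
"
```

```text
shift [-0.0001 -0.0004  0.0007] n 0.015735298447687836 rot [-0.0177  0.0165 -0.0184] 0.003540252776567951 t 12.95 j [-0.6011  0.6149  1.4005 -0.0001  1.1258 -2.2152]
0.05208403650270384
```

Request:
step_arm(steps="0.005 0 0 0 0 0 0.7;0.012 0 0 0 0 0 0.7;0.02 0 0 0 0 0 0.7;0.028 0 0 0 0 0 0.7;0.036 0 0 0 0 0 0.7;0.042 0 -0.01 0 0 0 0.7;0.042 0 -0.05 0 0 0 0.7;0.042 0 -0.1 0 0 0 0.7")

```text
clock: 13.75
eef_pos: [0.5591, -0.31, 0.1112]
orientation: [-0.003, -0.021, 1.0, 0.002]
force: [0.9, -1.0, -0.2]
finger_gap: 0.0523
```

```bash
python3 -c "
from h import *
w=grab('wrist');save(w,'w9');crop(w,'w9c',220,210,120,90,6);print(st()['finger_gap'])
go([.692,.0,.22],Rdown(94.8))
"
```

```text
0.05222430443959777
shift [-0.1408  0.308  -0.0973] n 7.046008303854794 rot [ 0.0665  0.8775 87.6719] 10.20679419648634 t 13.8 j [-0.641   0.4182  1.4419 -0.0001  1.2676 -2.2549]
```

View pics/w9c.png

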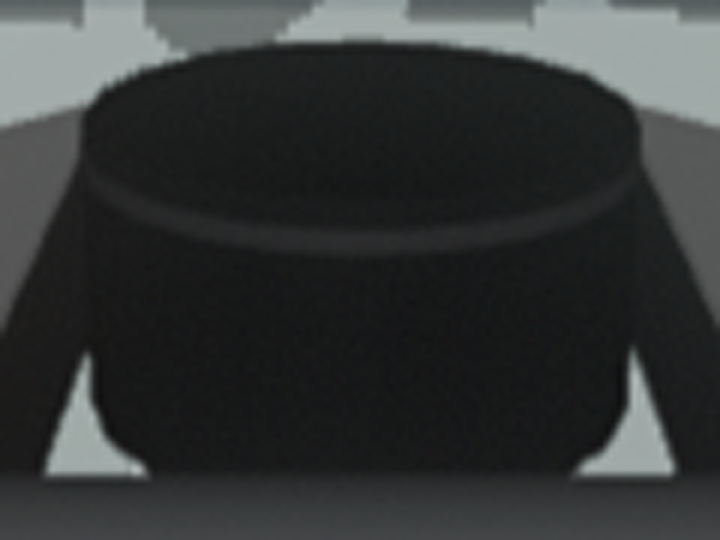

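Request:
step_arm(steps="0 0 -0.05 0 0 8 0.7;-0.03 0.05 -0.09 0 0 17 0.7;-0.06 0.1 -0.097 0 0 25 0.7;-0.08 0.15 -0.097 0 0 34 0.7;-0.1 0.2 -0.097 0 0 42 0.7;-0.12 0.25 -0.097 0 0 51 0.7;-0.141 0.308 -0.097 0 0 59 0.7;-0.141 0.308 -0.097 0 0 68 0.7")

```text
clock: 14.6
eef_pos: [0.6876, -0.0027, 0.2107]
orientation: [0.001, 0.535, 0.845, 0.0]
force: [0.5, -1.0, -0.3]
finger_gap: 0.0518
```

```bash
python3 -c "
from h import *
go([.695,.039,.10],Rdown(94.8))
"
```

```text
shift [0.0346 0.0244 0.1107] n 2.3704051381355904 rot [ 0.088   0.0409 20.5701] 2.394688555425015 t 14.6 j [-0.1296  0.4391  1.2287 -0.0001  1.4722 -0.5724]
```

Request:
step_arm(steps="0.035 0.024 0 0 0 8 0.7;0.035 0.024 0 0 0 16 0.7;0.035 0.024 0.03 0 0 20.6 0.7;0.035 0.024 0.07 0 0 20.6 0.7;0.035 0.024 0.11 0 0 20.6 0.7;0.035 0.024 0.11 0 0 20.6 0.7;0.035 0.024 0.11 0 0 20.6 0.7;0.035 0.024 0.11 0 0 20.6 0.7")

```text
clock: 15.4
eef_pos: [0.6958, 0.0373, 0.1031]
orientation: [0.002, 0.675, 0.738, 0.002]
force: [-0.3, 0.4, 0.1]
finger_gap: 0.0522
```

```bash
python3 -c "
from h import *
go([.695,.039,.019],Rdown(94.8));save(grab('wrist'),'w10')
"
```

```text
shift [ 0.0019 -0.0011  0.0841] n 1.6828810878601275 rot [0.3183 0.0487 0.324 ] 0.053178504510817785 t 15.4 j [-0.0705  0.5424  1.306   0.      1.2875 -0.1599]
```

View pics/w10.png

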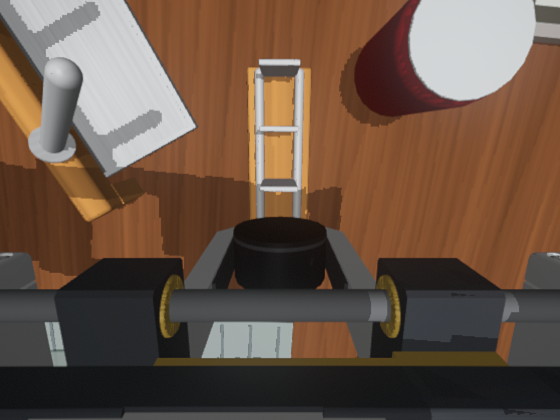

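Request:
step_arm(steps="0.002 -0.001 0.02 0 0 0 0.7;0.002 -0.001 0.04 0 0 0 0.7;0.002 -0.001 0.06 0 0 0 0.7;0.002 -0.001 0.075 0 0 0 0.7;0.002 -0.001 0.082 0 0 0 0.7;0.002 -0.001 0.082 0 0 0 0.7;0.002 -0.001 0.082 0 0 0 0.7;0.002 -0.001 0.082 0 0 0 0.7")

```text
clock: 16.25
eef_pos: [0.6931, 0.0394, 0.0186]
orientation: [0.001, 0.675, 0.738, 0.001]
force: [0.5, -0.0, -0.4]
finger_gap: 0.0522
```

```bash
python3 -c "
from h import *
go([.695,.039,.019],Rdown(94.8));print(st()['force']);save(grab('wrist'),'w11')
"
```

```text
shift [-0.0006  0.0018 -0.0004] n 0.039389250930295695 rot [0.0921 0.0142 0.3342] 0.04039136728937156 t 16.25 j [-0.0677  0.6347  1.3536  0.      1.1516 -0.1573]
[ 0.46   -0.0213 -0.4211]
```

View pics/w11.png

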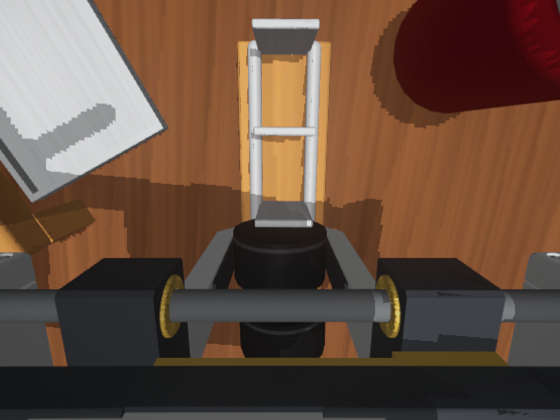

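Seated between dividers; release, lift, head for the jars.

Request:
step_arm(steps="0 0 0 0 0 0 0.3;0 0 0 0 0 0 0.1;0 0 0 0 0 0 0;0 0 -0.04 0 0 0 0;0 0 -0.09 0 0 0 0;0 0 -0.14 0 0 0 0;0 0 -0.19 0 0 -8 0;0 0 -0.22 0 0 -16 0")

```text
clock: 17.1
eef_pos: [0.6942, 0.0394, 0.2435]
orientation: [0.003, 0.563, 0.826, 0.002]
force: [0.7, -0.4, 0.1]
finger_gap: 0.0939
```

```bash
python3 -c "
from h import *
save(grab('top'),'t12');save(grab('scene'),'s12');crop(load('t12'),'t12c',195,145,190,140,4);crop(load('s12'),'s12c',165,165,200,150,4)
go([.58,-.172,.27],Rdown(183.5))
"
```

```text
shift [-0.1552 -0.1843 -0.0256] n 4.846600391883426 rot [  0.4048   0.7336 -72.3042] 8.417812758986502 t 17.2 j [-0.0675  0.4319  1.1675  0.      1.5285 -0.4375]
```

View pics/s12c.png

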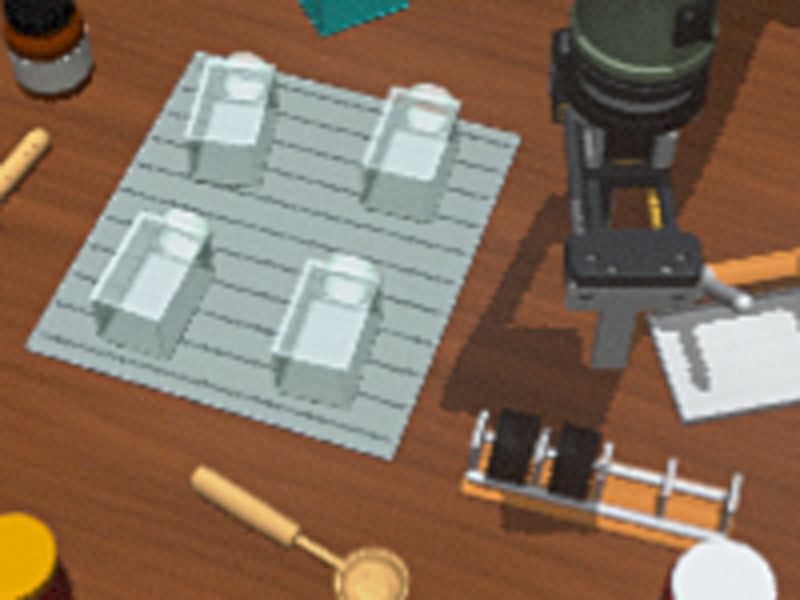

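View pics/t12c.png

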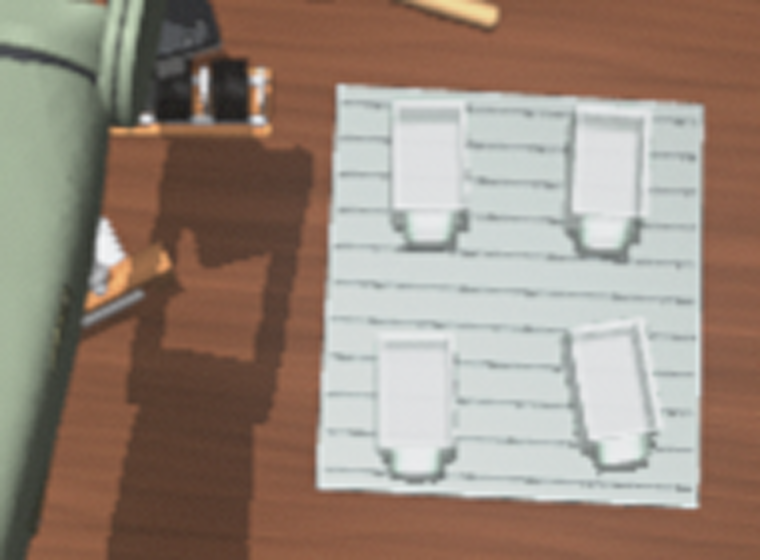

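```bash
python3 -c "
from h import *
go([.47,-.172,.20],Rdown(183.7))
"
```

```text
shift [-0.115  -0.2878  0.0428] n 6.2568252949772285 rot [  0.4037   0.7346 -72.5042] 8.441094086542524 t 17.2 j [-0.0675  0.4319  1.1675  0.      1.5285 -0.4375]
```

Request:
step_arm(steps="-0.014 -0.036 0 0 0 -8.5 0;-0.029 -0.072 0 0 0 -17 0;-0.043 -0.108 0 0 0 -25.5 0;-0.058 -0.144 0 0 0 -34 0;-0.072 -0.18 0 0 0 -42.5 0;-0.086 -0.216 0.01 0 0 -51 0;-0.1 -0.252 0.03 0 0 -59.5 0;-0.115 -0.288 0.043 0 0 -68 0")

```text
clock: 18.0
eef_pos: [0.4628, -0.1712, 0.1919]
orientation: [-0.002, 0.006, 1.0, 0.001]
force: [0.3, -0.7, -0.3]
finger_gap: 0.094
```

```bash
python3 -c "
from h import *
go([.47,-.172,.10],Rdown(183.7))
"
```

```text
shift [-0.0075 -0.0009  0.0919] n 1.8442031685074127 rot [ 0.1066 -0.1849 -4.4215] 0.515321878574056 t 18.0 j [-0.5298  0.0468  1.7495 -0.0001  1.349  -2.088 ]
```

Request:
step_arm(steps="-0.005 0 0 0 0 -4.4 0;-0.005 0 0 0 0 -4.4 0;-0.005 0 0 0 0 -4.4 0;-0.005 0 0 0 0 -4.4 0;-0.005 0 0 0 0 -4.4 0;-0.005 0 0 0 0 -4.4 0;-0.005 0 0 0 0 -4.4 0;-0.005 0 0 0 0 -4.4 0")

```text
clock: 18.8
eef_pos: [0.4707, -0.1712, 0.1948]
orientation: [0.0, -0.03, 1.0, -0.0]
force: [0.9, -0.1, -0.9]
finger_gap: 0.0942
```

```bash
python3 -c "
from h import *
go([.47,-.172,.016],Rdown(183.7));save(grab('wrist'),'w13')
"
```

```text
shift [ 0.0008 -0.0007  0.1788] n 3.5762807045439375 rot [-0.0054  0.0086 -0.2676] 0.031178110392299598 t 18.8 j [-0.5218  0.0574  1.7322  0.      1.3518 -2.1525]
```

View pics/w13.png

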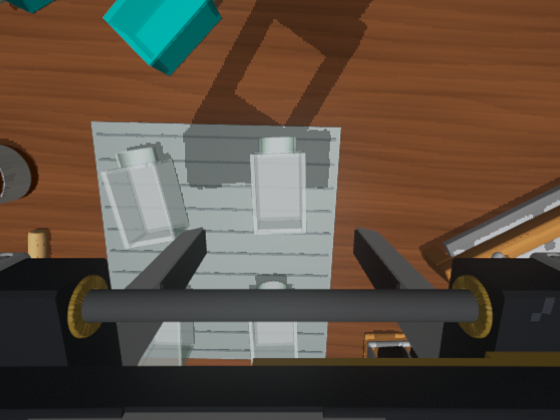

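```bash
python3 -c "
from h import *
w=load('w13')
crop(w,'w13c',90,120,240,130,3.3)
"
```

```text
(no output)
```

View pics/w13c.png

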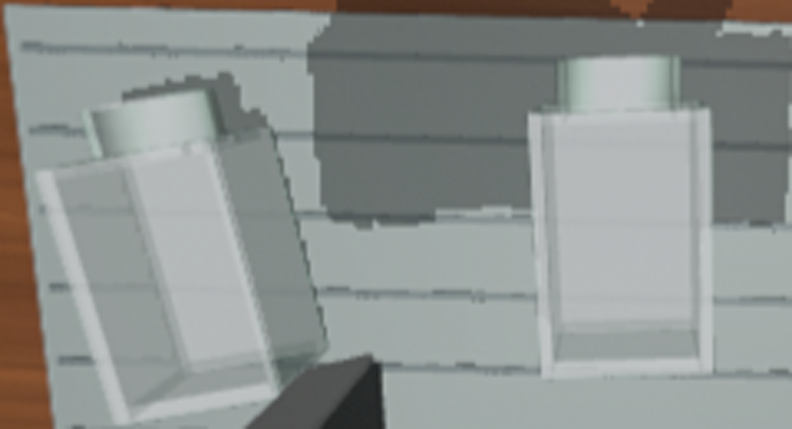

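```bash
cat >> h.py <<'E'
def jarq(r,pts,z=.062):
    q=np.array([onz(r,*p,z) for p in pts]); c=q.mean(0); ax=(q[2]+q[3]-q[0]-q[1])/2
    print("body c",c,"len",np.linalg.norm(ax),"w",np.linalg.norm(q[0]-q[1]),"yaw",np.degrees(np.arctan2(ax[1],ax[0])))
E
python3 -c "
from h import *
w=load('w13')
c=lambda x,y:(90+x/3.3-.35,120+y/3.3-.35)
jarq(w,[c(529,111),c(712,107),c(541,379),c(714,373)])
jarq(w,[c(36,173),c(210,142),c(118,425),c(283,388)])
"
```

```text
body c [ 0.4678 -0.1723  0.062 ] len 0.08812116302318808 w 0.057354627683789655 yaw 4.904640390310247
body c [ 0.4899 -0.3218  0.062 ] len 0.08516550358096737 w 0.056949279518821144 yaw 14.323486890119474
```

Request:
step_arm(steps="0.002 -0.001 0.04 0 0 -0.9 0;0.002 -0.001 0.08 0 0 -0.9 0;0.002 -0.001 0.12 0 0 -0.9 0;0.002 -0.001 0.155 0 0 -0.9 0;0.002 -0.001 0.175 0 0 -0.9 0;0.002 -0.001 0.18 0 0 -0.9 0;0.002 -0.001 0.18 0 0 -0.9 0;0.002 -0.001 0.18 0 0 -0.9 0.1")

```text
clock: 19.65
eef_pos: [0.4699, -0.1732, 0.016]
orientation: [0.001, -0.038, 0.999, -0.001]
force: [0.1, 0.1, 0.0]
finger_gap: 0.0888
```

```bash
python3 -c "
from h import *
go([.468,-.172,.015],Rdown(184.4))
"
```

```text
shift [0.0018 0.0013 0.001 ] n 0.049529219386106056 rot [-0.0865  0.1256 -0.0799] 0.020042826625355305 t 19.65 j [-0.5261  0.2974  1.8737 -0.      0.9679 -2.1723]
```

Request:
step_arm(steps="0.001 0.001 0 0 0 0 0.2;0.001 0.001 0 0 0 0 0.35;0.001 0.001 0 0 0 0 0.5;0.001 0.001 0 0 0 0 0.6;0.001 0.001 0 0 0 0 0.6;0.001 0.001 0 0 0 0 0.6;0.001 0.001 -0.02 0 0 0 0.6;0.001 0.001 -0.06 0 0 0 0.6", force=30)

```text
clock: 20.45
eef_pos: [0.4637, -0.1692, 0.0714]
orientation: [-0.004, -0.038, 0.999, 0.003]
force: [-0.4, -0.6, -1.6]
finger_gap: 0.058
```

```bash
python3 -c "
from h import *
print(st()['finger_gap'],st()['force'])
yaw=np.radians(33.06); zp=np.array([np.cos(yaw)*.7071,np.sin(yaw)*.7071,.7071])
print(zp)
"
```

```text
0.05799177946470478 [-0.3696 -0.5574 -1.6057]
[0.5926 0.3857 0.7071]
```

```bash
cat >> h.py <<'E'
YAW=np.radians(33.06); ZP=np.array([np.cos(YAW)*.70711,np.sin(YAW)*.70711,.70711]); TZ=np.array([np.cos(YAW)*.70711,np.sin(YAW)*.70711,-.70711])
RT=np.c_[-ZP,np.cross(TZ,-ZP),TZ]
def peg(i): return np.array([.4476,.1963,.06])+(i-2.5)*.095*np.array([-np.sin(YAW),np.cos(YAW),0])
def tcp(i,s,ax=.008,up=.017,low=0): return peg(i)+s*ZP+ax*ZP+(up+low)*TZ
E
python3 -c "
from h import *
for i in (1,2,3,4): print(peg(i),tcp(i,.2),tcp(i,.073))
go(tcp(4,.2),RT)
s=st();T=Ttool(s)
from scipy.spatial.transform import Slerp
"
```

```text
[0.5253 0.0769 0.06  ] [0.6587 0.1637 0.1951] [0.5834 0.1147 0.1053]
[0.4735 0.1565 0.06  ] [0.6069 0.2433 0.1951] [0.5316 0.1943 0.1053]
[0.4217 0.2361 0.06  ] [0.555  0.3229 0.1951] [0.4798 0.2739 0.1053]
[0.3699 0.3157 0.06  ] [0.5032 0.4025 0.1951] [0.4279 0.3535 0.1053]
shift [-0.0813  0.5679 -0.1209] n 11.72650213789684 rot [-10.8502 -44.417  -27.4413] 6.2078738759558725 t 20.45 j [-0.5257  0.2009  1.8528  0.0003  1.0982 -2.1718]
```

Request:
step_arm(steps="0 0 -0.05 0 0 0 0.6;0 0 -0.1 0 0 0 0.6;0 0 -0.15 0 0 0 0.6;0.01 0.03 -0.19 0 0 0 0.6;0.02 0.07 -0.23 0 0 0 0.6;0.02 0.12 -0.25 0 0 0 0.6;0.02 0.17 -0.25 0 0 0 0.6;0.02 0.22 -0.25 0 0 0 0.6")

```text
clock: 21.25
eef_pos: [0.4317, 0.0372, 0.3254]
orientation: [0.001, -0.037, 0.999, 0.0]
force: [0.5, 0.6, -1.9]
finger_gap: 0.0578
```

```bash
python3 -c "
from h import *
go(tcp(4,.2)+[0,0,.05],RT)
"
```

```text
shift [-0.0982  0.359   0.0805] n 7.615805504329156 rot [-11.3362 -43.9087 -27.2942] 6.16167304675409 t 21.25 j [-0.1146 -0.178   1.6875  0.0004  1.63   -1.7594]
```

Request:
step_arm(steps="-0.014 0.05 0 -1.6 -6.3 -3.9 0.6;-0.028 0.1 0 -3.2 -12.5 -7.8 0.6;-0.042 0.15 0 -4.9 -18.8 -11.7 0.6;-0.056 0.2 0 -6.5 -25 -15.6 0.6;-0.07 0.25 0 -8.1 -31.3 -19.5 0.6;-0.084 0.3 0.01 -9.7 -37.6 -23.4 0.6;-0.098 0.34 0.03 -11.3 -43.9 -27.3 0.6;-0.098 0.359 0.06 -11.3 -43.9 -27.3 0.6")

```text
clock: 22.05
eef_pos: [0.5005, 0.4023, 0.2623]
orientation: [0.366, -0.264, 0.886, 0.11]
force: [0.4, -0.7, -2.3]
finger_gap: 0.0576
```

```bash
python3 -c "
from h import *
go(tcp(4,.2),RT);print(st()['eef_pos'])
"
```

```text
shift [ 0.0457 -0.0014  0.0494] n 1.3465719556188471 rot [ 0.1781 -0.13    0.1093] 0.02865327129668558 t 22.05 j [ 0.5186 -0.1333  1.9854  0.091   0.5092 -1.6937]
[0.5005 0.4023 0.2623]
```

Reaches well. Go to the pre-insert pose and look.

Request:
step_arm(steps="0.023 -0.001 0.025 0 0 0 0.6;0.044 -0.001 0.048 0 0 0 0.6;0.044 -0.001 0.048 0 0 0 0.6;0.044 -0.001 0.048 0 0 0 0.6;0.044 -0.001 0.048 0 0 0 0.6;0.044 -0.001 0.048 0 0 0 0.6;0.044 -0.001 0.048 0 0 0 0.6;0.044 -0.001 0.048 0 0 0 0.6")

```text
clock: 22.85
eef_pos: [0.5059, 0.4019, 0.2011]
orientation: [0.367, -0.263, 0.886, 0.109]
force: [-0.6, -0.3, -2.6]
finger_gap: 0.0578
```

```bash
python3 -c "
from h import *
go(tcp(4,.2),RT);print(st()['eef_pos'],st()['force'])
save(grab('wrist'),'w14');save(grab('scene'),'s14');crop(load('s14'),'s14c',360,150,150,110,5)
"
```

```text
shift [0.0056 0.002  0.0029] n 0.13300269567329256 rot [0.0521 0.0041 0.0268] 0.006831570579908895 t 22.85 j [ 0.5126 -0.0386  2.0413  0.133   0.3574 -1.7415]
[0.5059 0.4019 0.2011] [-0.5959 -0.2778 -2.5702]
```

View pics/w14.png

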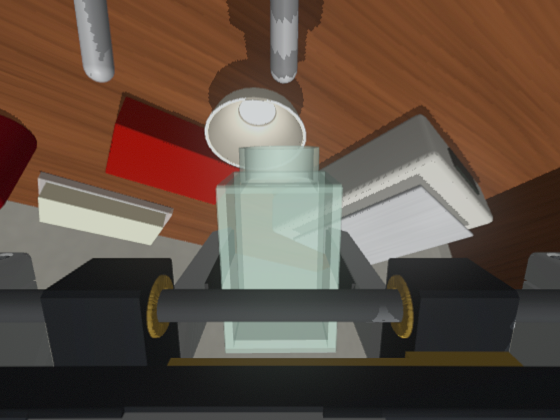

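View pics/s14c.png

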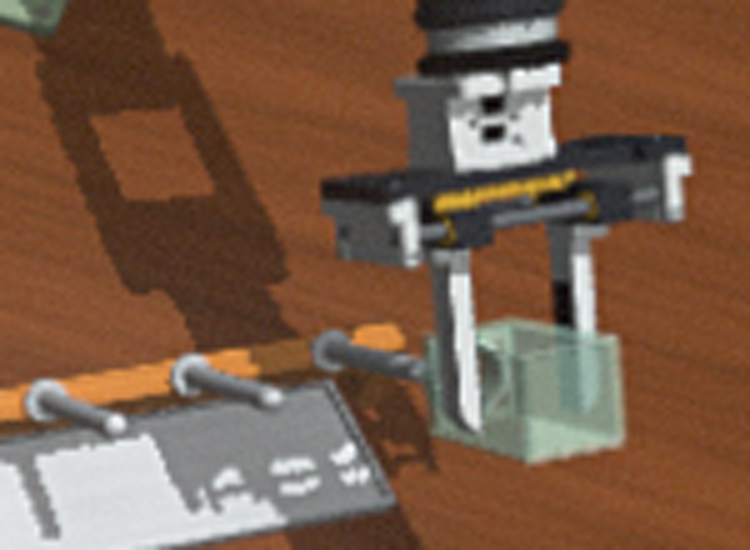

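```bash
python3 -c "
from h import *
w=load('w14')
for s in (.08,.1,.113,.12): print(s,proj(w,peg(4)+s*ZP))
for s in (.08,.1,.113,.12): print(s,proj(w,peg(3)+s*ZP))
crop(w,'w14c',60,0,260,180,3)
"
```

```text
0.08 [284.1108  -8.2023]
0.1 [283.9282  37.3278]
0.113 [283.8161  65.3769]
0.12 [283.7577  80.0106]
0.08 [88.0703 -8.9794]
0.1 [94.1843 36.7241]
0.113 [97.9306 64.8725]
0.12 [99.8789 79.5558]
```

View pics/w14c.png

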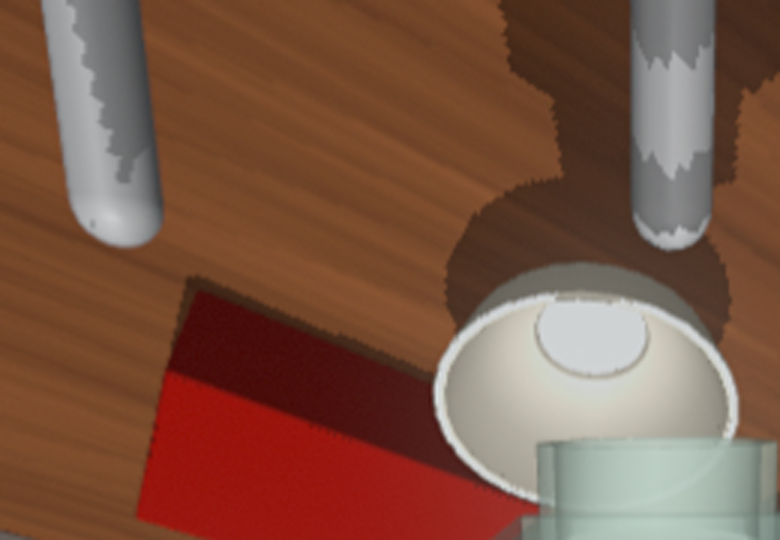

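Request:
step_arm(steps="0 0.002 0.003 0 0 0 0.6;0.006 0.002 0.003 0 0 0 0.6;0.015 0.002 0.003 0 0 0 0.6;0.03 0.002 0.003 0 0 0 0.6;0.045 0.002 0.003 0 0 0 0.6;0.06 0.002 0.003 0 0 0 0.6;0.075 0.002 0.003 0 0 0 0.6;0.085 0.002 0.003 0 0 0 0.6")

```text
clock: 23.75
eef_pos: [0.4536, 0.3706, 0.1352]
orientation: [0.364, -0.264, 0.887, 0.109]
force: [-0.8, -0.8, -2.3]
finger_gap: 0.0579
```

```bash
python3 -c "
from h import *
go(tcp(4,.073),RT);print(st()['eef_pos'],st()['force'],st()['torque'])
save(grab('wrist'),'w15')
"
```

```text
shift [ 0.0429 -0.0003 -0.0004] n 0.8583981467876626 rot [ 0.0822 -0.3105  0.0267] 0.037521511926657904 t 23.75 j [ 0.5076 -0.0512  2.2197  0.2545  0.2007 -1.8702]
[0.4536 0.3706 0.1352] [-0.8054 -0.8303 -2.272 ] [-0.2584  0.5054 -0.041 ]
```

View pics/w15.png

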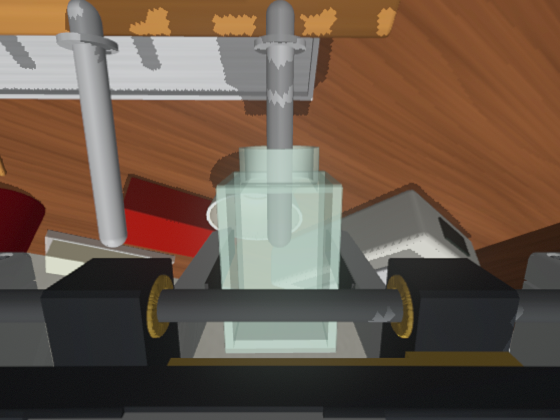

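Request:
step_arm(steps="0.008 0 0 0 0 0 0.6;0.016 0 0 0 0 0 0.6;0.024 0 0 0 0 0 0.6;0.03 0 0 0 0 0 0.6;0.034 0 0 0 0 0 0.6;0.038 0 0 0 0 0 0.6;0.04 0 0 0 0 0 0.6;0.042 0 0 0 0 0 0.6")

```text
clock: 24.6
eef_pos: [0.4309, 0.3555, 0.108]
orientation: [0.366, -0.263, 0.886, 0.109]
force: [-0.1, 0.6, -3.0]
finger_gap: 0.0577
```

```bash
python3 -c "
from h import *
go(tcp(4,.073),RT);print(st()['eef_pos'],st()['force'],st()['torque'])
save(grab('wrist'),'w16')
"
```

```text
shift [ 0.0044 -0.     -0.0005] n 0.08951162201870017 rot [ 0.0587 -0.0819  0.0337] 0.012373631083654744 t 24.6 j [ 0.5008 -0.0474  2.2976  0.4669  0.122  -2.0893]
[0.4309 0.3555 0.108 ] [-0.136   0.5926 -2.9726] [-0.226   0.4596  0.0342]
```

View pics/w16.png

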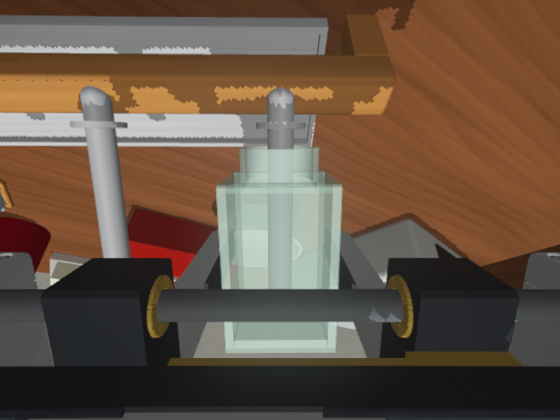

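Request:
step_arm(steps="0.002 0 0 0 0 0 0.6;0.004 0 0 0 0 0 0.6;0.006 0 0 0 0 0 0.6;0.007 0 0 0 0 0 0.6;0.008 0 0 0 0 0 0.6;0.008 0 0 0 0 0 0.6;0.008 0 0 0 0 0 0.6;0.008 0 0 0 0 0 0.6")

```text
clock: 25.45
eef_pos: [0.4287, 0.3536, 0.1053]
orientation: [0.369, -0.263, 0.885, 0.109]
force: [3.2, 4.2, -0.2]
finger_gap: 0.0581
```

```bash
python3 -c "
from h import *
go(tcp(4,.073),RT);print(st()['eef_pos'],st()['force'],st()['torque'])
"
```

```text
shift [ 0.0005  0.0003 -0.0004] n 0.014825204553660754 rot [0.0004 0.2628 0.0645] 0.031503921587593964 t 25.45 j [ 0.4998 -0.046   2.309   0.5474  0.1054 -2.1712]
[0.4287 0.3536 0.1053] [ 3.1592  4.2199 -0.2276] [ 0.3968 -0.0968  0.337 ]
```

Request:
step_arm(steps="0 0 0.003 0 0 0 0.6;0 0 0.006 0 0 0 0.6;0 0 0.008 0 0 0 0.6;0 0 0.009 0 0 0 0.6;0 0 0.009 0 0 0 0.6;0 0 0.009 0 0 0 0.45;0 0 0.009 0 0 0 0.3;0 0 0.009 0 0 0 0.2")

```text
clock: 26.25
eef_pos: [0.4301, 0.3554, 0.0947]
orientation: [0.365, -0.264, 0.886, 0.109]
force: [0.1, 0.5, 0.6]
finger_gap: 0.0704
```

```bash
python3 -c "
from h import *
go(tcp(4,.073),RT);print(st()['finger_gap'],st()['force'],st()['torque'])
save(grab('wrist'),'w17')
"
```

```text
shift [-0.0055 -0.0004 -0.0095] n 0.21936261357412834 rot [ 0.1127 -0.2656  0.0295] 0.03376778903910806 t 26.25 j [ 0.501  -0.012   2.3028  0.6599  0.0905 -2.2833]
0.07035300814216801 [0.1137 0.4662 0.5692] [-0.139   0.269  -0.0214]
```

View pics/w17.png

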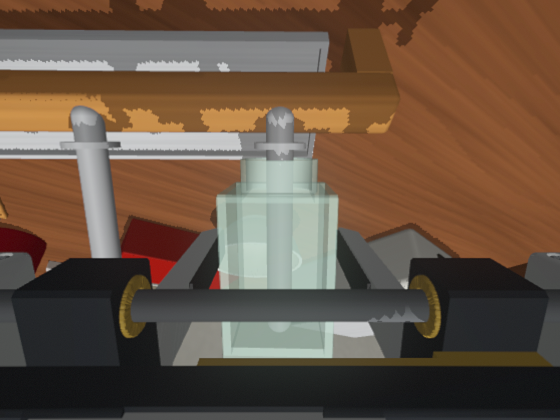

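Request:
step_arm(steps="0 0 -0.006 0 0 0 0.15;-0.01 0 -0.016 0 0 0 0.15;-0.03 0 -0.04 0 0 0 0.15;-0.05 0 -0.065 0 0 0 0.15;-0.075 0 -0.09 0 0 0 0.15;-0.1 0 -0.12 0 0 0 0.15;-0.13 0 -0.15 0 0 0 0.1;-0.15 0 -0.17 0 0 0 0")

```text
clock: 27.1
eef_pos: [0.4197, 0.3482, 0.3249]
orientation: [0.367, -0.263, 0.885, 0.109]
force: [-0.2, 0.6, -0.1]
finger_gap: 0.0892
```

```bash
python3 -c "
from h import *
save(grab('wrist'),'w18');save(grab('scene'),'s18');crop(load('s18'),'s18c',340,160,150,110,5)
save(grab('top'),'t18');crop(load('t18'),'t18c',265,155,115,125,5)
go([.64,-.172,.25],Rdown(184))
"
```

```text
shift [ 0.1233 -0.556  -0.0189] n 11.396253696820175 rot [11.4606 44.064  27.6077] 6.198634974202905 t 27.25 j [ 0.4972 -0.4501  2.087   0.0872  0.7218 -1.6936]
```

View pics/s18c.png

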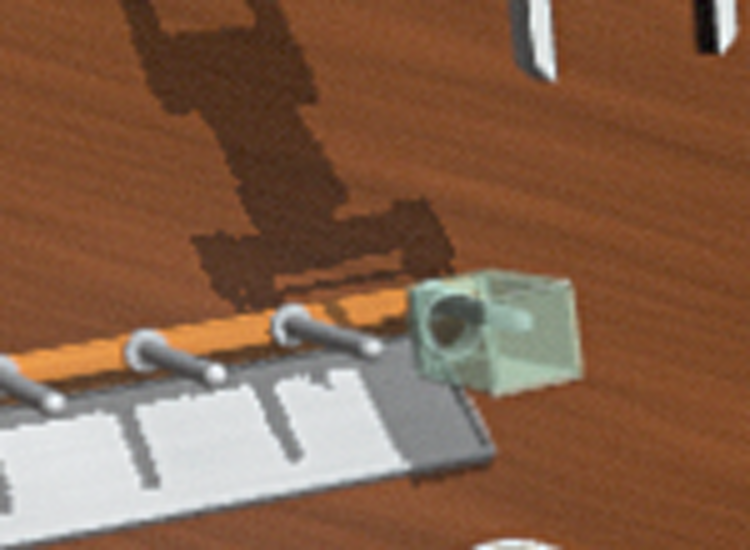

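View pics/t18c.png

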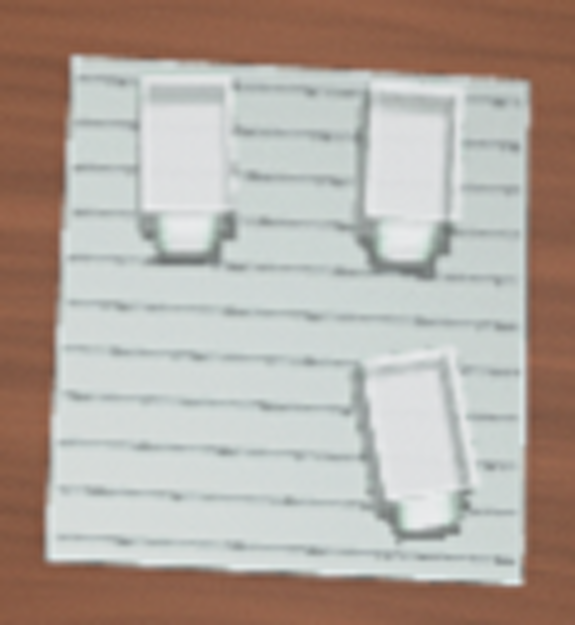

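View pics/w18.png

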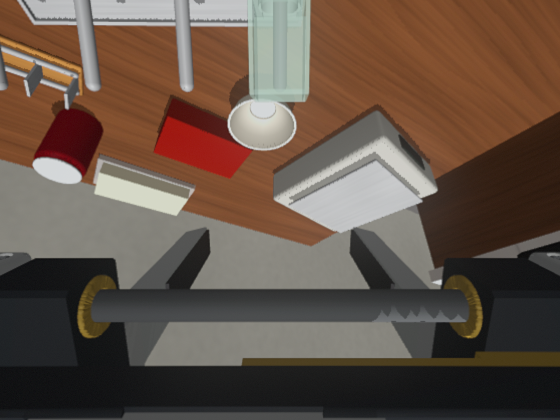

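Request:
step_arm(steps="0.01 -0.049 0 1.6 6.3 3.9 0;0.02 -0.098 0 3.2 12.5 7.8 0;0.03 -0.147 0 4.9 18.8 11.7 0;0.04 -0.196 0 6.5 25 15.6 0;0.05 -0.244 -0.005 8.1 31.3 19.5 0;0.06 -0.293 -0.01 9.7 37.6 23.4 0;0.07 -0.342 -0.015 11.4 44 27.5 0;0.08 -0.39 -0.018 11.4 44 27.5 0")

```text
clock: 28.05
eef_pos: [0.5754, -0.0175, 0.2731]
orientation: [-0.005, -0.036, 0.999, 0.0]
force: [0.6, 0.2, 0.6]
finger_gap: 0.0938
```

```bash
python3 -c "
from h import *
go([.645,-.170,.21],Rdown(184))
"
```

```text
shift [-0.0592 -0.1572  0.0623] n 3.5830986309526973 rot [ 0.0747 -0.6251  0.1123] 0.07444755267287388 t 28.05 j [-0.1798  0.1723  1.4425 -0.0014  1.5377 -1.8223]
```

Request:
step_arm(steps="-0.018 -0.046 0.01 0 0 0 0;-0.036 -0.092 0.02 0 0 0 0;-0.05 -0.13 0.04 0 0 0 0;-0.056 -0.152 0.06 0 0 0 0;-0.056 -0.152 0.06 0 0 0 0;-0.056 -0.152 0.06 0 0 0 0;-0.056 -0.152 0.06 0 0 0 0;-0.056 -0.152 0.06 0 0 0 0")

```text
clock: 28.85
eef_pos: [0.6417, -0.1625, 0.2194]
orientation: [-0.0, -0.037, 0.999, -0.001]
force: [-0.7, -0.6, -0.2]
finger_gap: 0.0937
```

```bash
python3 -c "
from h import *
go([.655,-.1675,.016],Rdown(183.8))
w=grab('wrist');save(w,'w19');crop(w,'w19c',200,120,200,140,4)
"
```

```text
shift [-0.013  -0.0057  0.2034] n 4.0784125608487685 rot [-0.0671 -0.0231  0.4141] 0.048903957200493384 t 28.85 j [-0.378   0.38    1.2918 -0.0012  1.4697 -2.0222]
```

View pics/w19c.png

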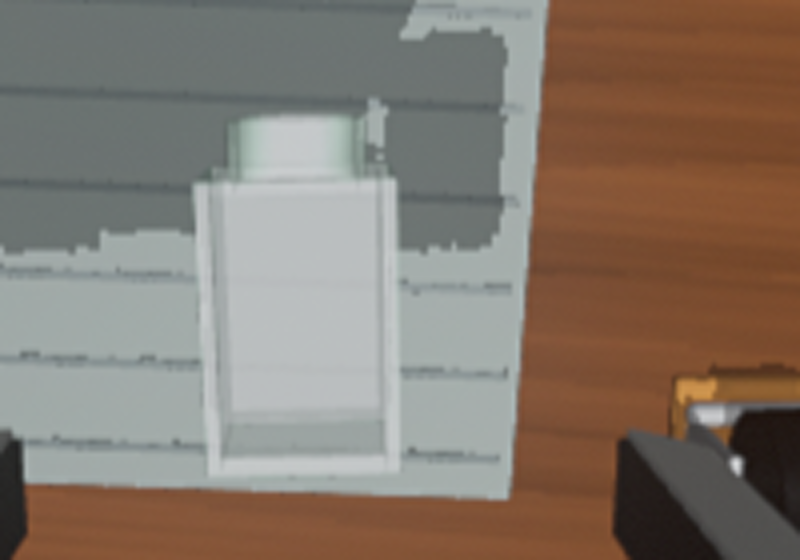

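```bash
python3 -c "
from h import *
w=load('w19')
c=lambda x,y:(200+x/4-.37,120+y/4-.37)
jarq(w,[c(193,183),c(396,180),c(207,475),c(400,471)])
"
```

```text
body c [ 0.6536 -0.1678  0.062 ] len 0.08675294385146155 w 0.05717704073623849 yaw 5.745452030504592
```

Request:
step_arm(steps="-0.012 -0.006 0.04 0 0 -0.3 0;-0.012 -0.006 0.08 0 0 -0.3 0;-0.012 -0.006 0.12 0 0 -0.3 0;-0.012 -0.006 0.16 0 0 -0.3 0;-0.012 -0.006 0.19 0 0 -0.3 0;-0.012 -0.006 0.203 0 0 -0.3 0;-0.012 -0.006 0.203 0 0 -0.3 0;-0.012 -0.006 0.203 0 0 -0.3 0.1")

```text
clock: 29.7
eef_pos: [0.6551, -0.1694, 0.0173]
orientation: [0.001, -0.039, 0.999, -0.001]
force: [0.8, 0.4, -0.7]
finger_gap: 0.0891
```

```bash
python3 -c "
from h import *
go([.6536,-.1678,.016],Rdown(184.4))
"
```

```text
shift [0.0013 0.0017 0.0013] n 0.05071237772209008 rot [-0.1253  0.0604  0.042 ] 0.01691166780125801 t 29.7 j [-0.3801  0.6045  1.4063 -0.0017  1.1288 -2.0277]
```

Request:
step_arm(steps="0.001 0.001 0 0 0 0 0.2;0.001 0.001 0 0 0 0 0.35;0.001 0.001 0 0 0 0 0.5;0.001 0.001 0 0 0 0 0.6;0.001 0.001 0 0 0 0 0.6;0.001 0.001 0 0 0 0 0.6;0.001 0.001 -0.02 0 0 0 0.6;0.001 0.001 -0.06 0 0 0 0.6", force=30)

```text
clock: 30.5
eef_pos: [0.6477, -0.1667, 0.0695]
orientation: [-0.007, -0.038, 0.999, 0.002]
force: [0.2, -0.2, -3.0]
finger_gap: 0.0578
```

```bash
python3 -c "
from h import *
go(tcp(3,.2)+[0,0,.06],RT);print(st()['finger_gap'])
"
```

```text
shift [ 0.0572  0.4961 -0.1827] n 10.634811963000523 rot [-10.8544 -44.7194 -27.3464] 6.231670982323164 t 30.5 j [-0.3801  0.5366  1.3905 -0.0022  1.2283 -2.027 ]
0.05783087419297849
```

Request:
step_arm(steps="0 0 -0.05 0 0 0 0.6;0 0 -0.1 0 0 0 0.6;0 0 -0.15 0 0 0 0.6;0.01 0.03 -0.19 0 0 0 0.6;0.02 0.07 -0.22 0 0 0 0.6;0.03 0.12 -0.23 0 0 0 0.6;0.03 0.17 -0.23 0 0 0 0.6;0.03 0.21 -0.23 0 0 0 0.6")

```text
clock: 31.3
eef_pos: [0.606, 0.0408, 0.3047]
orientation: [-0.001, -0.038, 0.999, -0.0]
force: [0.3, -0.1, -3.2]
finger_gap: 0.0579
```

```bash
python3 -c "
from h import *
go(tcp(3,.2)+[0,0,.06],RT);print(st()['finger_gap'])
"
```

```text
shift [0.0291 0.2852 0.0495] n 5.818956207114173 rot [-11.2618 -44.1775 -27.1683] 6.178301777031414 t 31.3 j [-0.0746  0.2215  1.3213 -0.0011  1.601  -1.7221]
0.057925583697493184
```

Request:
step_arm(steps="0.004 0.041 0 -1.6 -6.3 -3.9 0.6;0.008 0.082 0 -3.2 -12.6 -7.8 0.6;0.012 0.122 0 -4.8 -18.9 -11.6 0.6;0.017 0.163 0.01 -6.4 -25.2 -15.5 0.6;0.021 0.204 0.02 -8 -31.6 -19.4 0.6;0.025 0.244 0.035 -9.7 -37.9 -23.3 0.6;0.029 0.285 0.049 -11.3 -44.2 -27.2 0.6;0.029 0.285 0.049 -11.3 -44.2 -27.2 0.6")

```text
clock: 32.1
eef_pos: [0.5458, 0.3215, 0.2427]
orientation: [0.357, -0.266, 0.888, 0.11]
force: [-2.6, 0.2, -4.5]
finger_gap: 0.0578
```

```bash
python3 -c "
from h import *
go(tcp(3,.2),RT);print(st()['finger_gap'])
"
```

```text
shift [ 0.027  -0.0043  0.0402] n 0.9710782711817684 rot [ 0.5513 -1.0684  0.0576] 0.14011618242918317 t 32.1 j [ 0.2786 -0.1276  2.0154  0.4191  0.5513 -2.1531]
0.057836416755170254
```

Request:
step_arm(steps="0.01 -0.003 0.015 0 0 0 0.6;0.022 -0.003 0.035 0 0 0 0.6;0.022 -0.003 0.035 0 0 0 0.6;0.022 -0.003 0.035 0 0 0 0.6;0.022 -0.003 0.035 0 0 0 0.6;0.022 -0.003 0.035 0 0 0 0.6;0.022 -0.003 0.035 0 0 0 0.6;0.022 -0.003 0.035 0 0 0 0.6")

```text
clock: 32.9
eef_pos: [0.5657, 0.3234, 0.2165]
orientation: [0.368, -0.263, 0.885, 0.109]
force: [-0.4, 0.0, -2.5]
finger_gap: 0.0578
```

```bash
python3 -c "
from h import *
go(tcp(3,.2),RT)
w=grab('wrist');save(w,'w20')
for s in (.1,.113,.12): print(s,proj(w,peg(3)+s*ZP))
"
```

```text
shift [0.0217 0.0054 0.0086] n 0.47924652805358003 rot [0.0246 0.1166 0.0548] 0.0152682032613136 t 32.9 j [ 0.2732 -0.0525  2.0189  0.4978  0.4609 -2.2425]
0.1 [290.5429   5.7502]
0.113 [290.2843  34.1843]
0.12 [290.1497  49.0165]
```

View pics/w20.png

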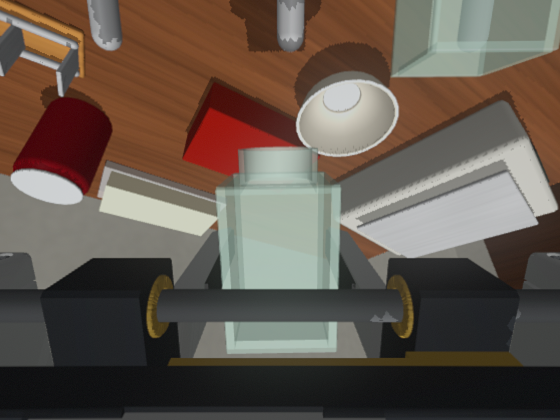

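Request:
step_arm(steps="0.004 0.005 0.008 0 0 0 0.6;0.01 0.005 0.008 0 0 0 0.6;0.02 0.005 0.008 0 0 0 0.6;0.032 0.005 0.008 0 0 0 0.6;0.046 0.005 0.008 0 0 0 0.6;0.06 0.005 0.008 0 0 0 0.6;0.075 0.005 0.008 0 0 0 0.6;0.09 0.005 0.008 0 0 0 0.6")

```text
clock: 33.75
eef_pos: [0.5132, 0.2956, 0.1451]
orientation: [0.367, -0.263, 0.886, 0.109]
force: [-0.0, -0.2, -3.5]
finger_gap: 0.0577
```

```bash
python3 -c "
from h import *
go(tcp(3,.073),RT);print(st()['force'],st()['torque'])
w=grab('wrist');save(w,'w21')
"
```

```text
shift [0.0564 0.0001 0.    ] n 1.1272737318400294 rot [0.0428 0.0006 0.0479] 0.007475075800897964 t 33.75 j [ 0.2365 -0.0623  2.2063  0.794   0.3385 -2.5819]
[-0.0023 -0.1513 -3.5164] [-0.2752  0.6611 -0.0115]
```

View pics/w21.png

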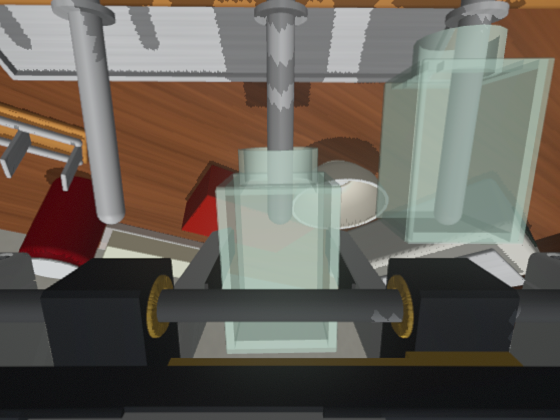

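Request:
step_arm(steps="0 -0.001 0 4 0 0 0.6;0 -0.002 0 8 0 0 0.6;0 -0.003 0 12 0 0 0.6;0 -0.004 -0.001 15 0 0 0.6;0 -0.004 -0.001 15 0 0 0.6;0 -0.004 -0.001 15 0 0 0.6;0 -0.004 -0.001 15 0 0 0.6;0 -0.004 -0.001 15 0 0 0.6")

```text
clock: 34.6
eef_pos: [0.5156, 0.2925, 0.1468]
orientation: [0.399, -0.213, 0.892, -0.007]
force: [-0.4, -1.1, -3.6]
finger_gap: 0.0579
```

```bash
cat >> h.py <<'E'
def Rroll(phi): return RT@R.from_euler('x',phi,degrees=True).as_matrix()
def tcpr(i,s,phi,ax=.008,up=.017,low=0):  # low: sag along TZ
    return peg(i)+(s+ax)*ZP+up*Rroll(phi)[:,2]+low*TZ
E
python3 -c "
from h import *
go(tcpr(3,.073,15),Rroll(15));print(st()['force'],st()['torque'])
w=grab('wrist');save(w,'w22')
"
```

```text
shift [ 0.0578 -0.0004  0.0004] n 1.1561136405298433 rot [ 0.0092  0.0951 -0.0259] 0.011520160975631634 t 34.6 j [ 0.4815 -0.0223  2.1872 -0.847   0.2595 -0.8093]
[-0.4156 -1.0863 -3.6472] [-0.1212  0.7225 -0.0884]
```

View pics/w22.png

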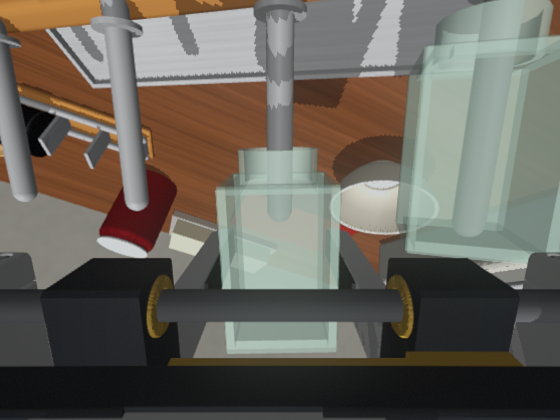

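Request:
step_arm(steps="0 0 0 -3 0 0 0.6;0.006 0.001 0 -6 0 0 0.6;0.014 0.002 0 -8 0 0 0.6;0.022 0.002 0 -8 0 0 0.6;0.03 0.002 0 -8 0 0 0.6;0.036 0.002 0 -8 0 0 0.6;0.042 0.002 0 -8 0 0 0.6;0.046 0.002 0 -8 0 0 0.6")

```text
clock: 35.45
eef_pos: [0.487, 0.2758, 0.1132]
orientation: [0.382, -0.24, 0.891, 0.055]
force: [1.0, -0.1, -2.5]
finger_gap: 0.0578
```

```bash
python3 -c "
from h import *
go(tcpr(3,.073,7),Rroll(7));print(st()['force'],st()['torque'])
w=grab('wrist');save(w,'w23')
"
```

```text
shift [0.0106 0.0004 0.0004] n 0.21292660937007796 rot [ 0.0648 -0.028  -0.0129] 0.008356251924260507 t 35.45 j [ 0.3244 -0.0583  2.2982  0.4854  0.1256 -2.2307]
[ 0.9951 -0.1324 -2.4917] [-0.1635  0.6639  0.0006]
```

View pics/w23.png

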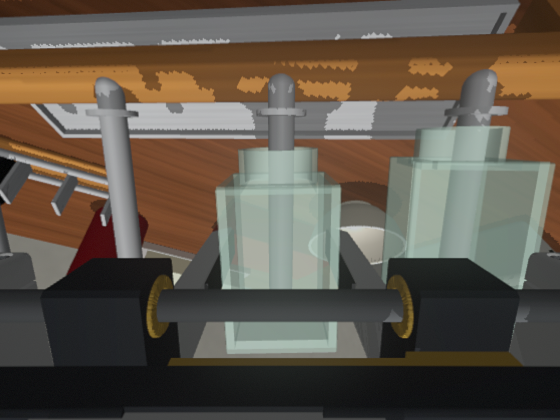

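Request:
step_arm(steps="0.004 0 0 0 0 0 0.6;0.007 0 0 0 0 0 0.6;0.01 0 0 0 0 0 0.6;0.012 0 0 0 0 0 0.6;0.013 0 0 0 0 0 0.6;0.014 0 0 0 0 0 0.6;0.014 0 0 0 0 0 0.6;0.014 0 0 0 0 0 0.6")

```text
clock: 36.3
eef_pos: [0.4805, 0.2713, 0.1053]
orientation: [0.384, -0.24, 0.89, 0.055]
force: [2.9, 3.9, -1.9]
finger_gap: 0.0583
```

```bash
python3 -c "
from h import *
go(tcpr(3,.073,7),Rroll(7));print(st()['force'],st()['torque'])
"
```

```text
shift [-0.0005  0.0006  0.0004] n 0.01723485694457984 rot [0.0196 0.182  0.05  ] 0.02209339956882681 t 36.3 j [ 0.3173 -0.0554  2.3222  0.666   0.1027 -2.4178]
[ 2.8876  3.9403 -1.8661] [0.1406 0.2233 0.3595]
```

Request:
step_arm(steps="0 0 0.003 0 0 0 0.6;0 0 0.005 0 0 0 0.6;0 0 0.007 0 0 0 0.6;0 0 0.007 0 0 0 0.6;0 0 0.007 0 0 0 0.45;0 0 0.007 0 0 0 0.3;0 0 0.007 0 0 0 0.2;0 0 0.007 0 0 0 0.2")

```text
clock: 37.1
eef_pos: [0.4837, 0.2727, 0.0989]
orientation: [0.382, -0.24, 0.891, 0.055]
force: [0.4, -0.5, 0.1]
finger_gap: 0.0745
```

```bash
python3 -c "
from h import *
go(tcpr(3,.073,7),Rroll(7));print(st()['finger_gap'],st()['force'],st()['torque'])
"
```

```text
shift [-0.0026  0.0003 -0.0065] n 0.1403060469016455 rot [0.0462 0.0231 0.0295] 0.00692870612342535 t 37.1 j [ 0.3184 -0.0293  2.3155  0.7734  0.0897 -2.5249]
0.07452576459517662 [ 0.4445 -0.4547  0.0819] [-0.0649  0.3461  0.0392]
```

Request:
step_arm(steps="0 0 -0.006 0 0 0 0.2;-0.01 0 -0.016 0 0 0 0.2;-0.03 0 -0.04 0 0 0 0.2;-0.05 0 -0.065 0 0 0 0.2;-0.075 0 -0.09 0 0 0 0.2;-0.1 0 -0.12 0 0 0 0.15;-0.13 0 -0.15 0 0 0 0.1;-0.15 0 -0.17 0 0 0 0")

```text
clock: 37.9
eef_pos: [0.4618, 0.2831, 0.3288]
orientation: [0.385, -0.24, 0.889, 0.055]
force: [-0.3, -0.5, 0.0]
finger_gap: 0.0895
```

```bash
python3 -c "
from h import *
save(grab('wrist'),'w24');save(grab('scene'),'s24');crop(load('s24'),'s24c',300,160,190,110,4.2)
save(grab('top'),'t24');crop(load('t24'),'t24c',265,155,115,125,5)
go([.58,-.02,.30],Rdown(184))
"
```

```text
shift [ 0.0671 -0.3194  0.0109] n 6.531111032311628 rot [ 4.9546 45.8806 24.8198] 6.099931382762901 t 38.05 j [ 0.3766 -0.465   2.0947  0.0326  0.7138 -1.7376]
```

View pics/s24c.png

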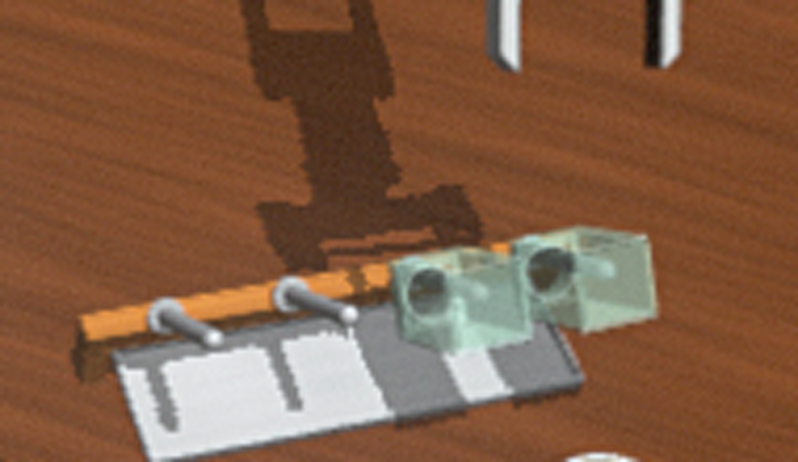

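View pics/t24c.png

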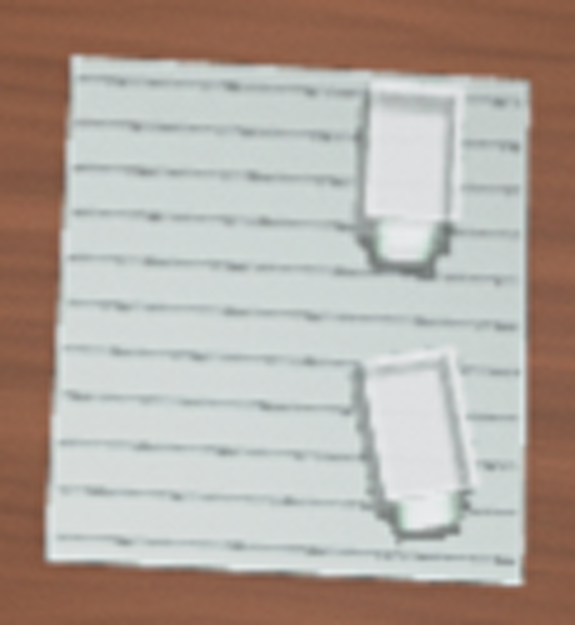

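View pics/w24.png

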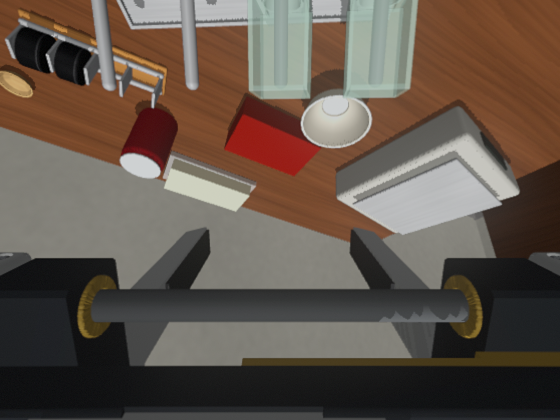

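Request:
step_arm(steps="0.009 -0.045 0 0.7 6.5 3.5 0;0.018 -0.09 0 1.4 13 7.1 0;0.028 -0.135 0 2.1 19.6 10.6 0;0.037 -0.18 0 2.8 26.2 14.2 0;0.047 -0.226 0 3.5 32.8 17.7 0;0.056 -0.272 0.005 4.2 39.3 21.3 0;0.067 -0.319 0.011 5 45.9 24.8 0;0.067 -0.319 0.011 5 45.9 24.8 0")

```text
clock: 38.85
eef_pos: [0.5801, -0.0251, 0.2848]
orientation: [-0.012, -0.031, 0.999, -0.0]
force: [-0.5, 0.4, -1.2]
finger_gap: 0.0941
```

```bash
python3 -c "
from h import *
go([.64,-.31,.25],Rdown(120))
"
```

```text
shift [-0.0427 -0.2881  0.0337] n 5.864568472216451 rot [-0.7622 -1.2559 63.5951] 7.405358976797117 t 38.85 j [-0.1887  0.1875  1.4017 -0.0058  1.5761 -1.8223]
```

Request:
step_arm(steps="-0.006 -0.04 0 0 -1.2 8 0;-0.012 -0.08 0 0 -1.2 16 0;-0.018 -0.12 0.005 0 -1.2 24 0;-0.024 -0.16 0.01 0 -1.2 32 0;-0.03 -0.2 0.02 0 -1.2 40 0;-0.036 -0.24 0.02 0 -1.2 48 0;-0.04 -0.27 0.02 0 -1.2 56 0;-0.043 -0.288 0.02 0 -1.2 64 0")

```text
clock: 39.65
eef_pos: [0.6402, -0.3061, 0.2737]
orientation: [0.006, 0.503, 0.864, -0.002]
force: [0.0, -0.7, 0.3]
finger_gap: 0.094
```

```bash
python3 -c "
from h import *
go([.62,-.31,.25],Rdown(62))
"
```

```text
shift [ 0.0068 -0.0196  0.0236] n 0.6283708108635531 rot [ 0.5017  0.5731 57.5464] 6.699823285827475 t 39.65 j [-0.5661  0.4496  1.0869 -0.0034  1.5928 -1.0819]
```

Request:
step_arm(steps="0 0 0.005 0.4 0.4 8 0;0.007 -0.02 0.02 0.4 0.4 16.5 0;0.007 -0.02 0.023 0.4 0.4 25 0;0.007 -0.02 0.023 0.4 0.4 33 0;0.007 -0.02 0.023 0.4 0.4 41 0;0.007 -0.02 0.023 0.4 0.4 49 0;0.007 -0.02 0.023 0.4 0.4 57 0;0.007 -0.02 0.023 0.4 0.4 65 0")

```text
clock: 40.45
eef_pos: [0.6198, -0.3073, 0.2513]
orientation: [0.002, 0.888, 0.459, 0.001]
force: [0.3, -0.2, 0.8]
finger_gap: 0.0941
```

```bash
python3 -c "
from h import *
go([.62,-.31,.22],Rdown(3))
"
```

```text
shift [-0.0021  0.0016  0.0313] n 0.6285827339366692 rot [ 0.1954 -0.0923 51.6813] 6.016501972145389 t 40.45 j [-0.5851  0.4249  1.166  -0.0001  1.5471  0.0313]
```

Request:
step_arm(steps="0.004 0.006 0.01 0 0 8.5 0;0.011 0.016 0.03 0 0 17 0;0.011 0.016 0.03 0 0 25 0;0.011 0.016 0.03 0 0 33.5 0;0.011 0.016 0.03 0 0 42 0;0.011 0.016 0.03 0 0 51.7 0;0.011 0.016 0.03 0 0 51.7 0;0.011 0.016 0.03 0 0 51.7 0")

```text
clock: 41.25
eef_pos: [0.6398, -0.3081, 0.2225]
orientation: [0.002, 1.0, 0.03, 0.002]
force: [-0.7, 0.8, -1.2]
finger_gap: 0.0938
```

```bash
python3 -c "
from h import *
go([.64,-.31,.22],Rdown(3))
w=grab('wrist');save(w,'w25');crop(w,'w25c',180,100,200,140,4)
"
```

```text
shift [0.     0.0019 0.0025] n 0.06280593880231948 rot [ 0.195  -0.2205  0.4423] 0.061852991176250954 t 41.25 j [-0.5702  0.479   1.1484 -0.0005  1.5091  0.9406]
```

View pics/w25c.png

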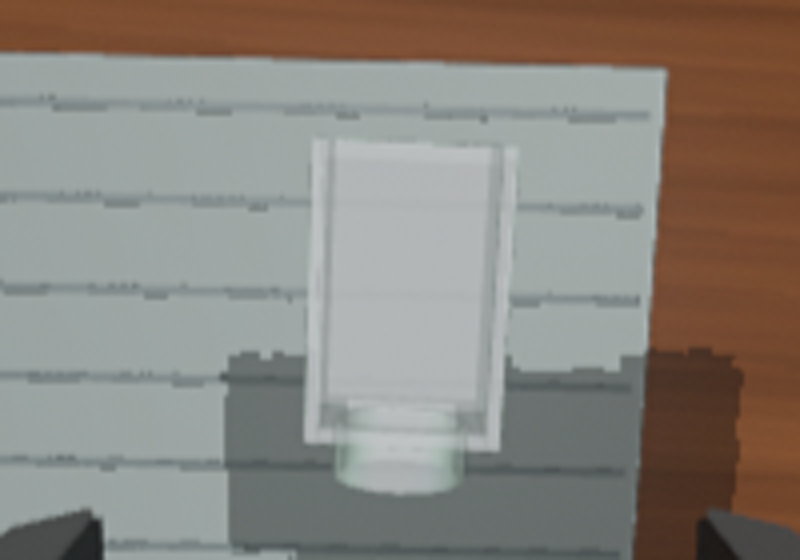

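```bash
python3 -c "
from h import *
w=load('w25')
c=lambda x,y:(180+x/4-.37,100+y/4-.37)
jarq(w,[c(305,443),c(500,451),c(313,139),c(518,148)])
go([.660,-.309,.016],Rdown(2))
"
```

```text
body c [ 0.6615 -0.3101  0.062 ] len 0.08719630025079764 w 0.057514593519515385 yaw 1.1372580463349447
shift [0.0189 0.001  0.207 ] n 4.1576961353714985 rot [ 0.2224 -0.2557  1.4352] 0.1716672471038722 t 41.3 j [-0.5702  0.4789  1.1476 -0.0006  1.5092  0.9406]
```

Request:
step_arm(steps="0.02 0.001 0.04 0.2 -0.2 2 0;0.02 0.001 0.08 0.2 -0.2 2 0;0.02 0.001 0.12 0.2 -0.2 2 0;0.02 0.001 0.16 0.2 -0.2 2 0;0.02 0.001 0.19 0.2 -0.2 2 0;0.02 0.001 0.205 0.2 -0.2 2 0;0.02 0.001 0.205 0.2 -0.2 2 0;0.02 0.001 0.205 0.2 -0.2 2 0.1")

```text
clock: 42.1
eef_pos: [0.6631, -0.3104, 0.0207]
orientation: [0.001, 1.0, 0.011, 0.002]
force: [-0.5, -0.1, 0.6]
finger_gap: 0.0889
```

```bash
python3 -c "
from h import *
go([.661,-.310,.016],Rdown(1.4))
"
```

```text
shift [-0.0021 -0.0005  0.0047] n 0.10404898194309718 rot [ 0.1614 -0.2601 -0.0845] 0.03696712289155122 t 42.1 j [-0.5559  0.7003  1.2396  0.0001  1.1963  0.9919]
```

Request:
step_arm(steps="-0.001 0 0.003 0 0 0 0.2;-0.001 0 0.003 0 0 0 0.35;-0.001 0 0.003 0 0 0 0.5;-0.001 0 0.003 0 0 0 0.6;-0.001 0 0.003 0 0 0 0.6;-0.001 0 0.003 0 0 0 0.6;-0.001 0 0.003 0 0 0 0.6;-0.001 0 0.003 0 0 0 0.6", force=30)

```text
clock: 42.9
eef_pos: [0.6617, -0.3101, 0.0175]
orientation: [0.001, 1.0, 0.011, 0.002]
force: [-0.9, 0.5, 5.1]
finger_gap: 0.0581
```

```bash
cat >> h.py <<'E'
RF=RT@np.diag([-1.,-1.,1.])
E
python3 -c "
from h import *
go([.661,-.310,.016],Rdown(1.4)); print(st()['finger_gap'],st()['eef_pos'])
"
```

```text
shift [-0.0007 -0.0002  0.0015] n 0.03356258030191612 rot [ 0.1266 -0.2248 -0.1234] 0.033294489719218716 t 42.9 j [-0.5566  0.7022  1.2441  0.0003  1.1909  0.9918]
0.05810869527718945 [ 0.6617 -0.3101  0.0175]
```

Request:
step_arm(steps="0 0 -0.02 0 0 0 0.6;0 0 -0.06 0 0 0 0.6;0 0 -0.11 0 0 0 0.6;0 0 -0.16 0 0 0 0.6;-0.01 -0.03 -0.2 0 0 0 0.6;-0.02 -0.07 -0.23 0 0 0 0.6;-0.03 -0.12 -0.25 0 0 0 0.6;-0.03 -0.16 -0.25 0 0 0 0.6")

```text
clock: 43.7
eef_pos: [0.6271, -0.1499, 0.2689]
orientation: [0.002, 1.0, 0.01, 0.003]
force: [-0.2, 1.0, -1.7]
finger_gap: 0.0579
```

```bash
python3 -c "
from h import *
print(st()['eef_pos'],st()['finger_gap']);go(tcp(2,.2,up=.0155)+[0,0,.06],RF)
"
```

```text
[ 0.6271 -0.1499  0.2689] 0.057917900574059024
shift [-0.0131 -0.393   0.0112] n 7.86778384620448 rot [ 12.8188  43.4844 -30.0616] 6.332470094941036 t 43.7 j [-0.3682  0.3103  1.2828 -0.001   1.5405  1.1819]
```

Request:
step_arm(steps="-0.002 -0.048 -0.01 1.8 6.1 -4.2 0.6;-0.003 -0.096 -0.02 3.6 12.2 -8.4 0.6;-0.005 -0.144 -0.02 5.4 18.3 -12.6 0.6;-0.007 -0.192 -0.02 7.2 24.4 -16.9 0.6;-0.008 -0.24 -0.02 9 30.5 -21.1 0.6;-0.01 -0.288 -0.01 10.8 36.6 -25.3 0.6;-0.012 -0.336 0 12.8 43.4 -30 0.6;-0.013 -0.384 0.01 12.8 43.4 -30 0.6")

```text
clock: 44.5
eef_pos: [0.5988, 0.2328, 0.2461]
orientation: [-0.111, 0.889, 0.263, 0.359]
force: [0.5, -0.9, -2.8]
finger_gap: 0.0581
```

```bash
python3 -c "
from h import *
print(st()['eef_pos'],st()['finger_gap'],st()['force']);go(tcp(2,.19,up=.0155),RF)
"
```

```text
[0.5988 0.2328 0.2461] 0.05810247294865747 [ 0.5404 -0.8707 -2.7762]
shift [-0.0367 -0.0038  0.044 ] n 1.1477568001292766 rot [-0.4155  0.8388 -0.3086] 0.11474380552922271 t 44.5 j [ 0.0364 -0.092   1.9783  0.6324  0.6651  0.6453]
```

Request:
step_arm(steps="-0.01 -0.003 0.012 -0.2 0.4 -0.2 0.6;-0.02 -0.003 0.026 -0.2 0.4 -0.2 0.6;-0.03 -0.003 0.038 -0.2 0.4 -0.2 0.6;-0.03 -0.003 0.038 -0.2 0.4 -0.2 0.6;-0.03 -0.003 0.038 -0.2 0.4 -0.2 0.6;-0.03 -0.003 0.038 -0.2 0.4 -0.2 0.6;-0.03 -0.003 0.038 -0.2 0.4 -0.2 0.6;-0.03 -0.003 0.038 -0.2 0.4 -0.2 0.6")

```text
clock: 45.3
eef_pos: [0.6088, 0.2388, 0.2084]
orientation: [-0.109, 0.885, 0.263, 0.369]
force: [1.3, -0.4, -2.3]
finger_gap: 0.0578
```

```bash
python3 -c "
from h import *
go(tcp(2,.19,up=.0155),RF);w=grab('wrist');save(w,'w26')
s=grab('scene');save(s,'s26');crop(s,'s26c',300,160,190,110,4.2)
"
```

```text
shift [-0.0189 -0.0048  0.0084] n 0.42498904531332465 rot [ 0.0419 -0.2614  0.064 ] 0.031706513391693544 t 45.3 j [ 0.0499 -0.0188  2.0071  0.7353  0.5606  0.5273]
```

View pics/w26.png

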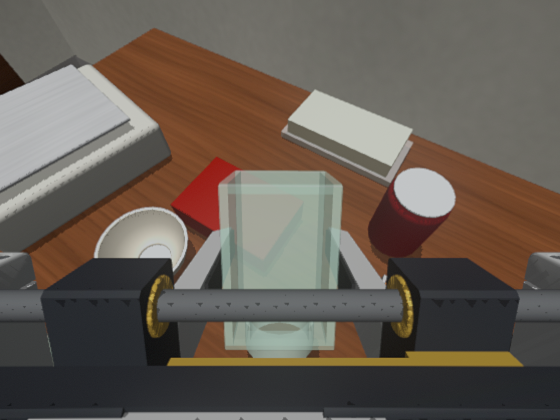

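View pics/s26c.png

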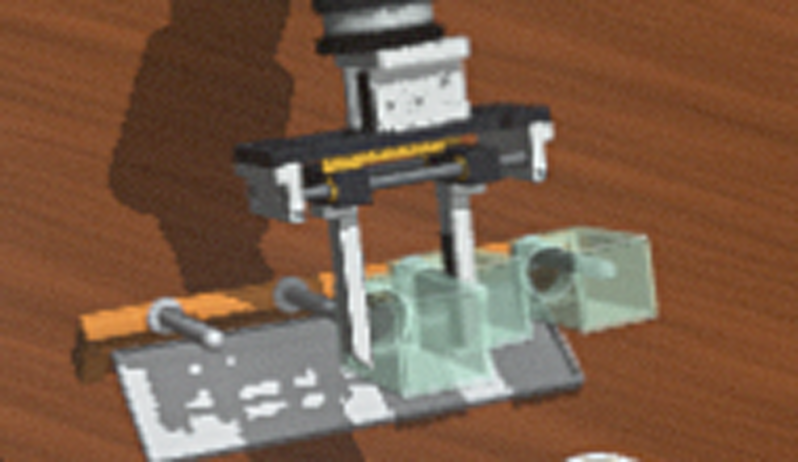

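Request:
step_arm(steps="-0.003 -0.005 0.008 0 0 0 0.6;-0.006 -0.005 0.008 0 0 0 0.6;-0.012 -0.005 0.008 0 0 0 0.6;-0.016 -0.005 0.008 0 0 0 0.6;-0.018 -0.005 0.008 0 0 0 0.6;-0.019 -0.005 0.008 0 0 0 0.6;-0.019 -0.005 0.008 0 0 0 0.6;-0.019 -0.005 0.008 0 0 0 0.6")

```text
clock: 46.2
eef_pos: [0.5993, 0.2389, 0.1885]
orientation: [-0.109, 0.885, 0.263, 0.369]
force: [0.2, -0.3, -2.8]
finger_gap: 0.0581
```

```bash
python3 -c "
from h import *
go(tcp(2,.073,up=.0155),RF);print(st()['force'],st()['torque'])
t=grab('top');save(t,'t27');crop(t,'t27c',100,150,150,130,5)
"
```

```text
shift [-0.1162  0.0004 -0.0004] n 2.3242952210143106 rot [ 0.0124 -0.2114  0.0398] 0.025080011510460524 t 46.2 j [ 0.0513 -0.0072  2.0436  0.7883  0.5258  0.4661]
[ 0.2046 -0.2705 -2.8258] [-0.4043  0.5501  0.0266]
```

View pics/t27c.png

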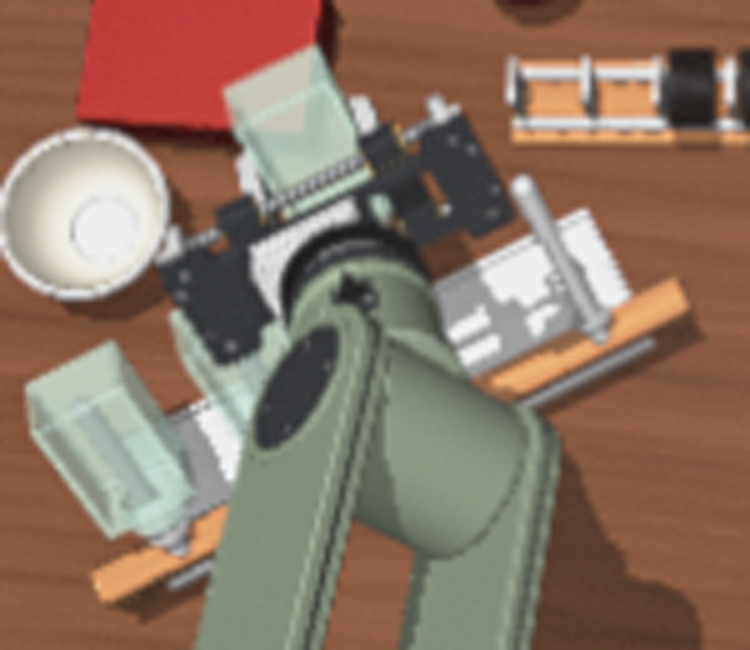

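Request:
step_arm(steps="-0.01 0 0 0 0 0 0.6;-0.022 0 0 0 0 0 0.6;-0.036 0 0 0 0 0 0.6;-0.05 0 0 0 0 0 0.6;-0.064 0 0 0 0 0 0.6;-0.078 0 0 0 0 0 0.6;-0.09 0 0 0 0 0 0.6;-0.1 0 0 0 0 0 0.6")

```text
clock: 47.05
eef_pos: [0.54, 0.2, 0.1171]
orientation: [-0.109, 0.885, 0.263, 0.369]
force: [-0.1, 0.6, -2.1]
finger_gap: 0.058
```

```bash
python3 -c "
from h import *
go(tcp(2,.073,up=.0155),RF);print(st()['force'],st()['torque'])
s=grab('scene');save(s,'s28');crop(s,'s28c',300,160,190,110,4.2)
t=grab('top');save(t,'t28');crop(t,'t28c',100,150,150,130,5)
"
```

```text
shift [-0.0156  0.0002 -0.0004] n 0.31135475843259236 rot [ 0.0488 -0.1956  0.0464] 0.024077612575496187 t 47.05 j [-0.0545 -0.0126  2.2405  1.1096  0.4858  0.0354]
[-0.1486  0.6325 -2.145 ] [-0.3555  0.6459 -0.0234]
```

View pics/s28c.png

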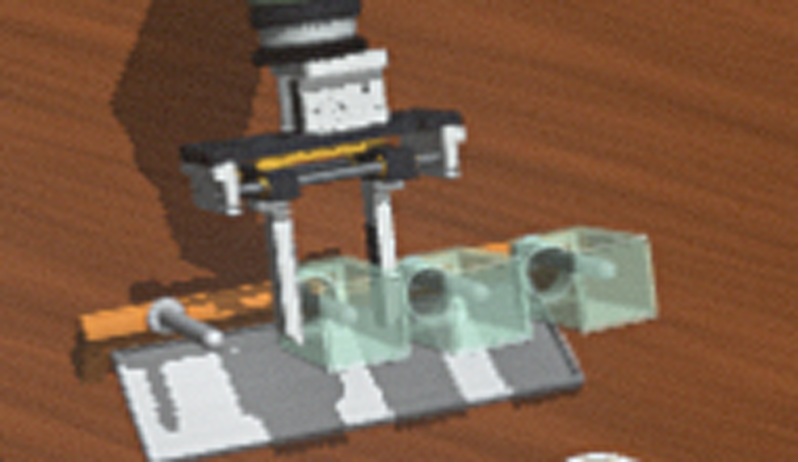

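View pics/t28c.png

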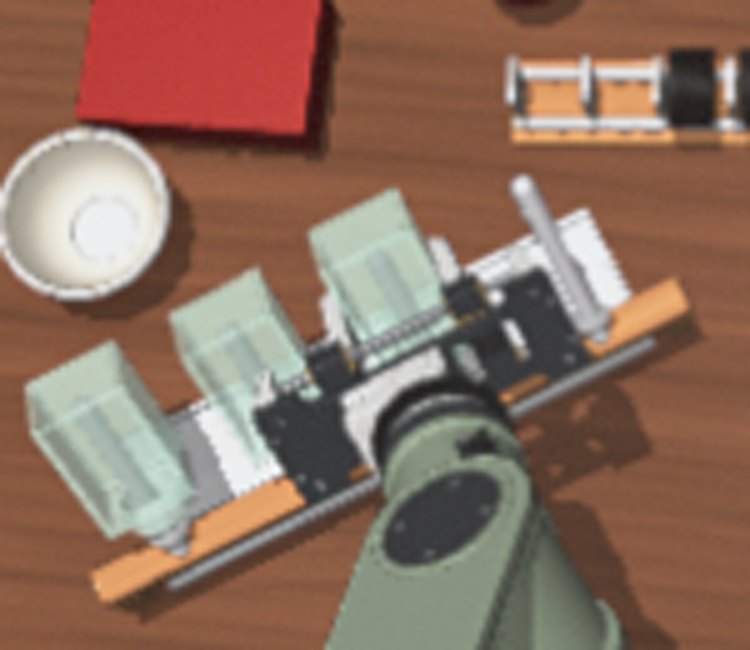

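Request:
step_arm(steps="-0.005 0 0 0 0 0 0.6;-0.009 0 0 0 0 0 0.6;-0.013 0 0 0 0 0 0.6;-0.016 0 0 0 0 0 0.6;-0.018 0 0 0 0 0 0.6;-0.019 0 0 0 0 0 0.6;-0.019 0 0 0 0 0 0.6;-0.019 0 0 0 0 0 0.6")

```text
clock: 47.95
eef_pos: [0.5309, 0.1942, 0.1063]
orientation: [-0.11, 0.884, 0.263, 0.37]
force: [4.8, 5.5, -0.7]
finger_gap: 0.0577
```

```bash
python3 -c "
from h import *
go(tcp(2,.073,up=.0155),RF);print(st()['force'],st()['torque'])
"
```

```text
shift [-0.0003  0.0003 -0.0003] n 0.010741039851388858 rot [-0.0468 -0.4536  0.1055] 0.05448945421383435 t 47.95 j [-0.0775 -0.0067  2.2705  1.1804  0.4892 -0.0596]
[ 4.7728  5.5442 -0.6648] [ 0.4056 -0.1331  0.3955]
```

Request:
step_arm(steps="0 0 0.003 0 0 0 0.6;0 0 0.006 0 0 0 0.6;0 0 0.009 0 0 0 0.6;0 0 0.009 0 0 0 0.6;0 0 0.009 0 0 0 0.45;0 0 0.009 0 0 0 0.3;0 0 0.009 0 0 0 0.2;0 0 0.009 0 0 0 0.2")

```text
clock: 48.75
eef_pos: [0.5334, 0.1965, 0.0966]
orientation: [-0.109, 0.885, 0.263, 0.368]
force: [-0.4, -0.3, -1.0]
finger_gap: 0.0745
```

Request:
step_arm(steps="0 0 -0.01 0 0 0 0.2;0 0 -0.03 0 0 0 0.2;0.01 0 -0.06 0 0 0 0.2;0.03 0 -0.09 0 0 0 0.2;0.06 0 -0.12 0 0 0 0.2;0.09 0 -0.15 0 0 0 0.15;0.12 0 -0.17 0 0 0 0.1;0.15 0 -0.18 0 0 0 0")

```text
clock: 49.55
eef_pos: [0.5157, 0.1843, 0.3332]
orientation: [-0.108, 0.885, 0.263, 0.37]
force: [-0.8, 0.4, -0.2]
finger_gap: 0.0891
```

```bash
python3 -c "
from h import *
print(st()['force'])
save(grab('wrist'),'w29');save(grab('scene'),'s29');crop(load('s29'),'s29c',300,160,190,110,4.2)
save(grab('top'),'t29');crop(load('t29'),'t29c',265,155,115,125,5)
go([.5,-.2,.28],Rdown(14))
"
```

```text
[-0.8214  0.3792 -0.1681]
shift [-0.1958  0.3131 -0.1217] n 7.77713894657097 rot [ -7.4117 -44.928   18.207 ] 5.709004654306439 t 49.7 j [-0.1088 -0.4262  2.0572  0.592   0.9369  0.6667]
```

View pics/s29c.png

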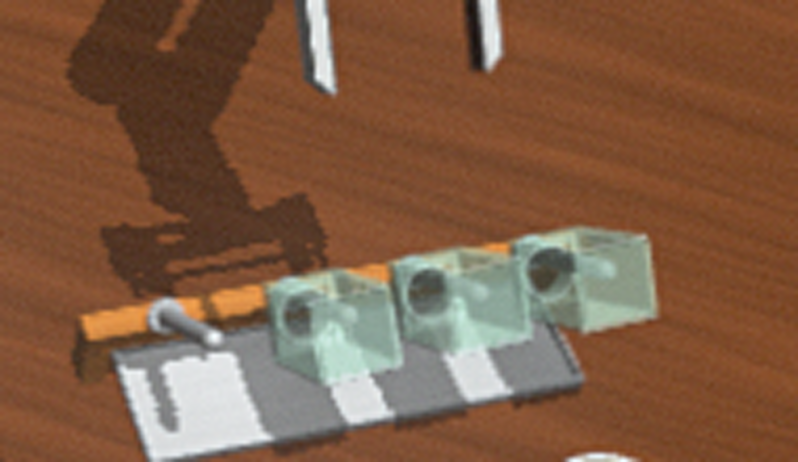

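View pics/t29c.png

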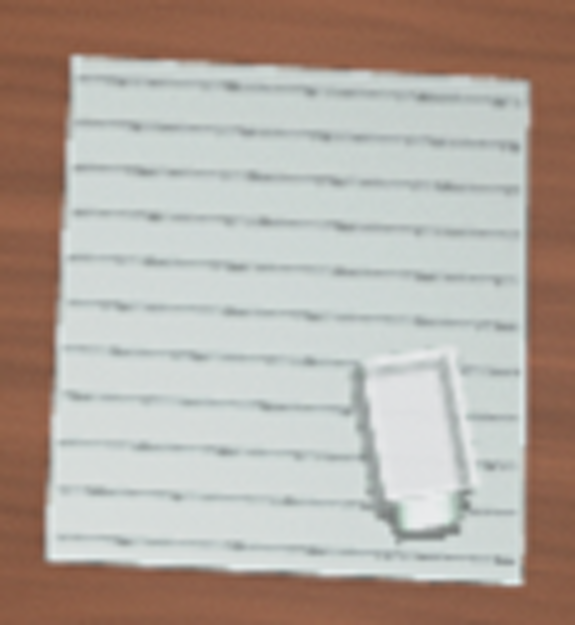

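Three hung. Last jar at about (0.490, -0.322), yaw ≈13.5°, unmoved.

Request:
step_arm(steps="-0.028 0.045 -0.01 -1 -6.4 2.6 0;-0.056 0.09 -0.025 -2.1 -12.8 5.2 0;-0.084 0.134 -0.04 -3.2 -19.3 7.8 0;-0.112 0.179 -0.06 -4.2 -25.7 10.4 0;-0.14 0.224 -0.08 -5.3 -32 13 0;-0.168 0.268 -0.1 -6.4 -38.5 15.6 0;-0.196 0.313 -0.122 -7.4 -44.9 18.2 0;-0.196 0.313 -0.122 -7.4 -44.9 18.2 0")

```text
clock: 50.5
eef_pos: [0.4978, -0.201, 0.2737]
orientation: [-0.003, 0.992, 0.122, -0.005]
force: [1.0, 0.0, -1.1]
finger_gap: 0.0941
```

```bash
python3 -c "
from h import *
go([.47,-.32,.22],Rdown(13.5));print(st()['eef_pos'])
"
```

```text
shift [-0.0553  0.109   0.0534] n 2.668986681611377 rot [-0.3845  0.5409  0.5342] 0.09917851496249372 t 50.5 j [-0.5438  0.088   1.5358 -0.0019  1.5292  0.7821]
[ 0.4978 -0.201   0.2737]
```

Request:
step_arm(steps="-0.02 0.04 0.01 -0.2 0.3 0.5 0;-0.04 0.08 0.03 -0.2 0.3 0.5 0;-0.054 0.108 0.051 -0.2 0.3 0.5 0;-0.054 0.108 0.051 -0.2 0.3 0.5 0;-0.054 0.108 0.051 -0.2 0.3 0.5 0;-0.054 0.108 0.051 -0.2 0.3 0.5 0;-0.054 0.108 0.051 -0.2 0.3 0.5 0;-0.054 0.108 0.051 -0.2 0.3 0.5 0")

```text
clock: 51.3
eef_pos: [0.4726, -0.3171, 0.2277]
orientation: [0.001, 0.993, 0.118, 0.002]
force: [-0.3, 0.2, 0.2]
finger_gap: 0.0939
```

```bash
python3 -c "
from h import *
go([.49,-.322,.016],Rdown(13.5))
w=grab('wrist');save(w,'w30');crop(w,'w30c',180,100,200,140,4)
"
```

```text
shift [0.0151 0.0083 0.2118] n 4.249829235840227 rot [ 0.1648 -0.194   0.0637] 0.030546595995458514 t 51.3 j [-0.7437  0.1742  1.5332  0.0012  1.4299  0.5902]
```

View pics/w30c.png

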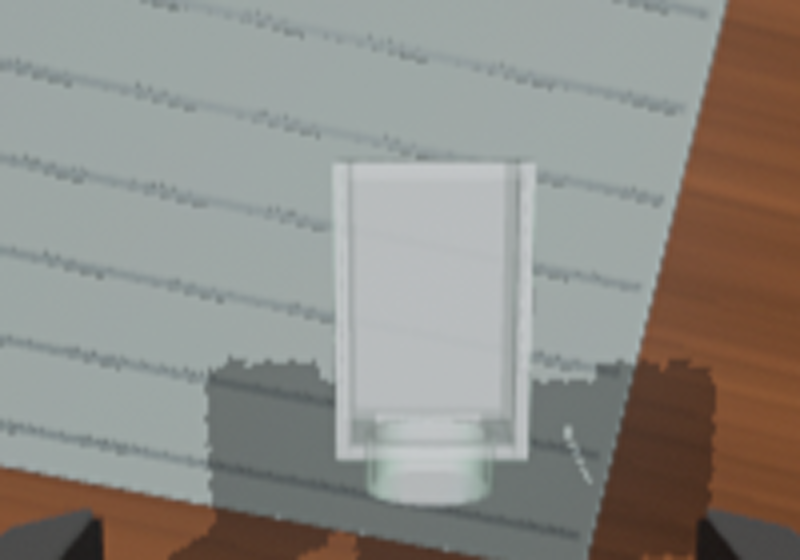

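```bash
python3 -c "
from h import *
w=load('w30')
c=lambda x,y:(180+x/4-.37,100+y/4-.37)
jarq(w,[c(337,460),c(527,458),c(332,163),c(536,163)])
go([.4895,-.324,.017],Rdown(13.3))
"
```

```text
body c [ 0.4907 -0.3233  0.062 ] len 0.08680934523405913 w 0.05698988281951481 yaw 13.581562805708916
shift [0.0142 0.01   0.2107] n 4.228578785874019 rot [ 0.1618 -0.187   0.2524] 0.0411347274475457 t 51.35 j [-0.7439  0.1744  1.5332  0.0011  1.4299  0.5902]
```

Request:
step_arm(steps="0.015 0.008 0.04 0.1 -0.1 0 0;0.015 0.008 0.08 0.1 -0.1 0 0;0.015 0.008 0.12 0.1 -0.1 0 0;0.015 0.008 0.16 0.1 -0.1 0 0;0.015 0.008 0.195 0.1 -0.1 0 0;0.015 0.008 0.209 0.1 -0.1 0 0;0.015 0.008 0.209 0.1 -0.1 0 0;0.015 0.008 0.209 0.1 -0.1 0 0.1")

```text
clock: 52.15
eef_pos: [0.4901, -0.3232, 0.0194]
orientation: [0.001, 0.993, 0.117, 0.001]
force: [-1.4, 1.2, 0.4]
finger_gap: 0.0894
```

```bash
python3 -c "
from h import *
go([.4903,-.323,.0165],Rdown(13.5))
"
```

```text
shift [ 0.0002 -0.0002  0.0029] n 0.05745036269321317 rot [ 0.1192 -0.1257 -0.0257] 0.020384583634174988 t 52.15 j [-0.7307  0.4432  1.6544  0.0007  1.041   0.6045]
```

Request:
step_arm(steps="0 0 0.001 0 0 0 0.2;0 0 0.001 0 0 0 0.35;0 0 0.001 0 0 0 0.5;0 0 0.001 0 0 0 0.6;0 0 0.001 0 0 0 0.6;0 0 0.001 0 0 0 0.6;0 0 0.001 0 0 0 0.6;0 0 0.001 0 0 0 0.6", force=30)

```text
clock: 52.95
eef_pos: [0.4894, -0.3231, 0.0177]
orientation: [0.001, 0.993, 0.117, 0.001]
force: [-1.2, -0.7, 6.4]
finger_gap: 0.0578
```

```bash
python3 -c "
from h import *
print(st()['eef_pos'],st()['finger_gap']);go(tcp(1,.2,up=.0155)+[0,0,.06],RF)
"
```

```text
[ 0.4894 -0.3231  0.0177] 0.05781467462277406
shift [ 0.2772 -0.4334 -0.2386] n 11.342213504924073 rot [  7.7803  44.4878 -18.5483] 5.683765553201768 t 52.95 j [-0.7313  0.4452  1.6557  0.0004  1.0388  0.6044]
```

Request:
step_arm(steps="0 0 -0.02 0 0 0 0.6;0 0 -0.06 0 0 0 0.6;0 0 -0.11 0 0 0 0.6;0 0 -0.16 0 0 0 0.6;0.02 -0.03 -0.2 0 0 0 0.6;0.05 -0.065 -0.22 0 0 0 0.6;0.08 -0.1 -0.25 0 0 0 0.6;0.1 -0.14 -0.26 0 0 0 0.6")

```text
clock: 53.75
eef_pos: [0.5536, -0.1661, 0.2772]
orientation: [0.0, 0.993, 0.116, 0.001]
force: [1.6, 0.7, -3.1]
finger_gap: 0.0579
```

```bash
python3 -c "
from h import *
print(st()['eef_pos'],st()['finger_gap']);go(tcp(1,.2,up=.0155)+[0,0,.06],RF)
"
```

```text
[ 0.5536 -0.1661  0.2772] 0.05789851610717306
shift [ 0.1775 -0.2962  0.0212] n 6.918142675793819 rot [  7.821   44.4205 -18.6218] 5.680644412438082 t 53.75 j [-0.4415  0.165   1.4427  0.0005  1.5312  0.8959]
```

Request:
step_arm(steps="0.025 -0.042 0 1.1 6.3 -2.7 0.6;0.05 -0.084 0 2.2 12.7 -5.3 0.6;0.075 -0.126 0 3.3 19 -8 0.6;0.1 -0.168 0 4.5 25.4 -10.6 0.6;0.126 -0.21 0 5.6 31.7 -13.3 0.6;0.152 -0.253 0.01 6.7 38 -16 0.6;0.177 -0.296 0.02 7.8 44.4 -18.6 0.6;0.177 -0.296 0.02 7.8 44.4 -18.6 0.6")

```text
clock: 54.55
eef_pos: [0.6493, 0.1666, 0.247]
orientation: [-0.114, 0.888, 0.264, 0.36]
force: [-0.8, -0.1, -3.6]
finger_gap: 0.058
```

```bash
python3 -c "
from h import *
print(st()['eef_pos'],st()['finger_gap']);go(tcp(1,.2,up=.0155),RF)
"
```

```text
[0.6493 0.1666 0.247 ] 0.057982264602832685
shift [-0.0318  0.0082  0.0399] n 1.0333305941022592 rot [-0.7567  0.6884 -0.1879] 0.12108270239707161 t 54.55 j [-0.1195 -0.0005  1.8906  0.7283  0.7594  0.4571]
```

Request:
step_arm(steps="-0.01 0.005 0.012 -0.3 0.3 0 0.6;-0.02 0.005 0.024 -0.3 0.3 0 0.6;-0.026 0.005 0.034 -0.3 0.3 0 0.6;-0.026 0.005 0.034 -0.3 0.3 0 0.6;-0.026 0.005 0.034 -0.3 0.3 0 0.6;-0.026 0.005 0.034 -0.3 0.3 0 0.6;-0.026 0.005 0.034 -0.3 0.3 0 0.6;-0.026 0.005 0.034 -0.3 0.3 0 0.6")

```text
clock: 55.35
eef_pos: [0.6635, 0.1611, 0.2144]
orientation: [-0.108, 0.885, 0.262, 0.369]
force: [0.3, -0.7, -2.7]
finger_gap: 0.0578
```

```bash
python3 -c "
from h import *
print(st()['eef_pos'],st()['finger_gap']);go(tcp(1,.19,up=.0155),RF)
"
```

```text
[0.6635 0.1611 0.2144] 0.05784603523986908
shift [-0.0256 -0.0048  0.0102] n 0.5594785623817405 rot [ 0.2315 -0.2659 -0.0012] 0.04104244968372956 t 55.35 j [-0.1237  0.0634  1.9086  0.808   0.6806  0.3535]
```

Request:
step_arm(steps="-0.008 -0.005 0.01 0.2 -0.2 0 0.6;-0.016 -0.005 0.01 0.2 -0.2 0 0.6;-0.022 -0.005 0.01 0.2 -0.2 0 0.6;-0.025 -0.005 0.01 0.2 -0.2 0 0.6;-0.025 -0.005 0.01 0.2 -0.2 0 0.6;-0.025 -0.005 0.01 0.2 -0.2 0 0.6;-0.025 -0.005 0.01 0.2 -0.2 0 0.6;-0.025 -0.005 0.01 0.2 -0.2 0 0.6")

```text
clock: 56.15
eef_pos: [0.6519, 0.1596, 0.1892]
orientation: [-0.109, 0.886, 0.263, 0.367]
force: [0.5, -0.4, -2.2]
finger_gap: 0.0578
```

```bash
python3 -c "
from h import *
go(tcp(1,.073,up=.0155),RF);print(st()['force'])
s=grab('scene');save(s,'s31');crop(s,'s31c',280,170,190,130,4.2)
"
```

```text
shift [-0.1173  0.0003 -0.0002] n 2.3464021763067575 rot [ 0.0127 -0.0454 -0.016 ] 0.005796002056850463 t 56.15 j [-0.1311  0.0778  1.9517  0.8608  0.6519  0.2807]
[ 0.4612 -0.3629 -2.1792]
```

View pics/s31c.png

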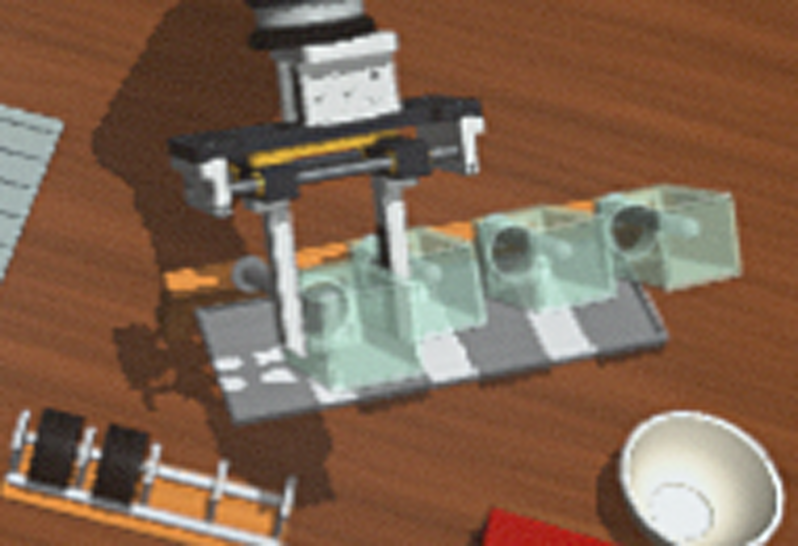

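Request:
step_arm(steps="-0.01 0 0 0 0 0 0.6;-0.022 0 0 0 0 0 0.6;-0.036 0 0 0 0 0 0.6;-0.05 0 0 0 0 0 0.6;-0.064 0 0 0 0 0 0.6;-0.078 0 0 0 0 0 0.6;-0.09 0 0 0 0 0 0.6;-0.1 0 0 0 0 0 0.6")

```text
clock: 57.0
eef_pos: [0.5921, 0.1207, 0.1177]
orientation: [-0.109, 0.886, 0.263, 0.367]
force: [0.9, -0.1, -2.1]
finger_gap: 0.058
```

```bash
python3 -c "
from h import *
go(tcp(1,.073,up=.0155),RF);print(st()['force'])
s=grab('scene');save(s,'s32');crop(s,'s32c',280,170,190,130,4.2)
"
```

```text
shift [-0.0163  0.0003 -0.0002] n 0.326055555434832 rot [ 0.0353 -0.0041 -0.0304] 0.005444981836871235 t 57.0 j [-0.2513  0.0846  2.1344  1.0853  0.6293 -0.0775]
[ 0.8971 -0.1064 -2.1137]
```

View pics/s32c.png

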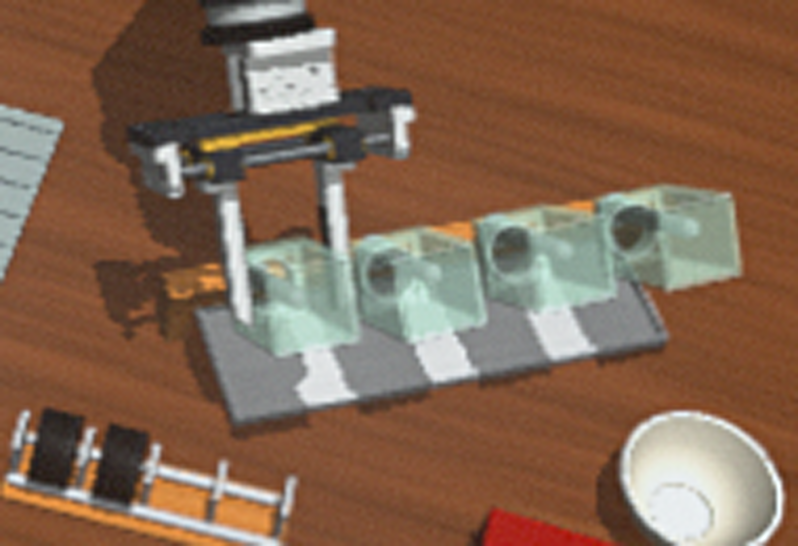

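Request:
step_arm(steps="-0.005 0 0 0 0 0 0.6;-0.009 0 0 0 0 0 0.6;-0.013 0 0 0 0 0 0.6;-0.016 0 0 0 0 0 0.6;-0.018 0 0 0 0 0 0.6;-0.019 0 0 0 0 0 0.6;-0.019 0 0 0 0 0 0.6;-0.019 0 0 0 0 0 0.6")

```text
clock: 57.85
eef_pos: [0.5816, 0.1141, 0.1053]
orientation: [-0.109, 0.885, 0.263, 0.367]
force: [2.7, 2.9, -1.2]
finger_gap: 0.0577
```

```bash
python3 -c "
from h import *
go(tcp(1,.073,up=.0155),RF);print(st()['force'],st()['torque'])
"
```

```text
shift [ 0.0013  0.0005 -0.0002] n 0.027366765259506085 rot [-0.0153 -0.0792 -0.0046] 0.00940524502001191 t 57.85 j [-0.2768  0.0926  2.1635  1.1294  0.6317 -0.1512]
[ 2.7379  2.8931 -1.209 ] [0.0784 0.1417 0.1258]
```

Request:
step_arm(steps="-0.001 0 0.003 0 0 0 0.6;-0.001 0 0.006 0 0 0 0.6;-0.001 0 0.009 0 0 0 0.6;-0.001 0 0.009 0 0 0 0.6;-0.001 0 0.009 0 0 0 0.45;-0.001 0 0.009 0 0 0 0.3;-0.001 0 0.009 0 0 0 0.2;-0.001 0 0.009 0 0 0 0.2")

```text
clock: 58.65
eef_pos: [0.5848, 0.1169, 0.0964]
orientation: [-0.109, 0.886, 0.263, 0.366]
force: [-0.2, 0.6, 0.1]
finger_gap: 0.0747
```

Request:
step_arm(steps="0 0 -0.01 0 0 0 0.2;0 0 -0.03 0 0 0 0.2;0.01 0 -0.06 0 0 0 0.2;0.03 0 -0.09 0 0 0 0.2;0.06 0 -0.12 0 0 0 0.2;0.09 0 -0.15 0 0 0 0.15;0.12 0 -0.17 0 0 0 0.1;0.15 0 -0.18 0 0 0 0")

```text
clock: 59.45
eef_pos: [0.5677, 0.1043, 0.3339]
orientation: [-0.107, 0.886, 0.262, 0.368]
force: [0.6, 0.1, 0.2]
finger_gap: 0.0895
```

```bash
python3 -c "
from h import *
print(st()['force'])
go([.45,-.2,.35],Rdown(14))
"
```

```text
[0.5981 0.1152 0.1526]
shift [-0.1755  0.1915 -0.1981] n 6.533658541801743 rot [ -7.2981 -44.6891  17.9844] 5.671923175544542 t 59.45 j [-0.3115 -0.297   1.9658  0.6932  1.0283  0.4516]
```

Move aside to see everything.

Request:
step_arm(steps="-0.022 0.024 -0.02 -0.9 -5.6 2.2 0;-0.044 0.048 -0.045 -1.8 -11.2 4.5 0;-0.066 0.072 -0.07 -2.7 -16.8 6.7 0;-0.088 0.096 -0.1 -3.6 -22.3 9 0;-0.11 0.12 -0.12 -4.6 -28 11.2 0;-0.132 0.144 -0.15 -5.5 -33.5 13.5 0;-0.154 0.168 -0.175 -6.4 -39 15.7 0;-0.175 0.192 -0.198 -7.3 -44.7 18 0")

```text
clock: 60.25
eef_pos: [0.4499, -0.2016, 0.3481]
orientation: [0.0, 0.993, 0.121, -0.003]
force: [0.2, -0.6, -0.6]
finger_gap: 0.0936
```

```bash
python3 -c "
from h import *
s=grab('scene');save(s,'s40');crop(s,'s40c',270,180,190,130,4.2)
t=grab('top');save(t,'t40');crop(t,'t40c',95,145,190,135,4.2)
print(st()['eef_pos'])
# predicted base/tip: fully home seated (sag ~11-16)
for i in (1,2,3,4):
  for nm,s_ in (('mouth',.021),('base',.125)):
    print(i,nm,[((proj(t,peg(i)+s_*ZP+.013*TZ)-[95,145])*4.2).round(0)],[((proj(s,peg(i)+s_*ZP+.013*TZ)-[270,180])*4.2).round(0)])
"
```

```text
[ 0.4511 -0.2025  0.3466]
1 mouth [array([507., 270.])] [array([296., 249.])]
1 base [array([448., 157.])] [array([347., 276.])]
2 mouth [array([391., 330.])] [array([422., 226.])]
2 base [array([326., 218.])] [array([483., 250.])]
3 mouth [array([273., 389.])] [array([544., 204.])]
3 base [array([204., 280.])] [array([615., 226.])]
4 mouth [array([155., 450.])] [array([662., 182.])]
4 base [array([ 80., 343.])] [array([741., 202.])]
```

View pics/s40c.png

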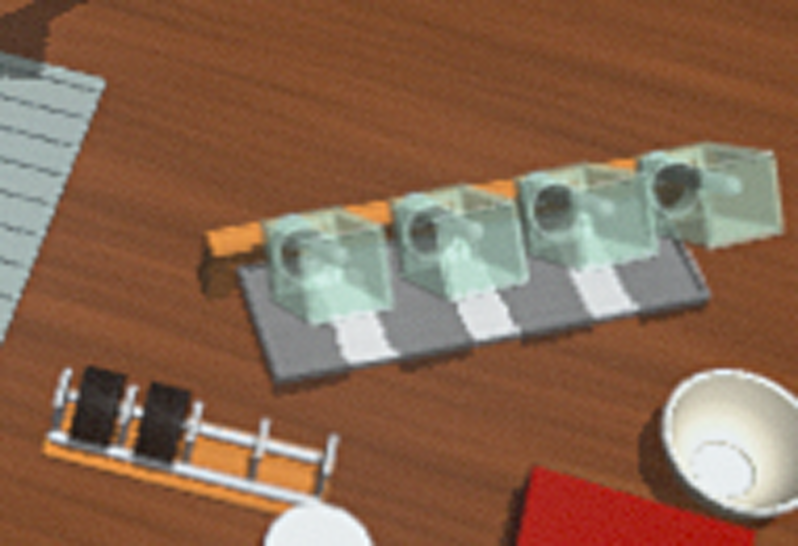

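View pics/t40c.png

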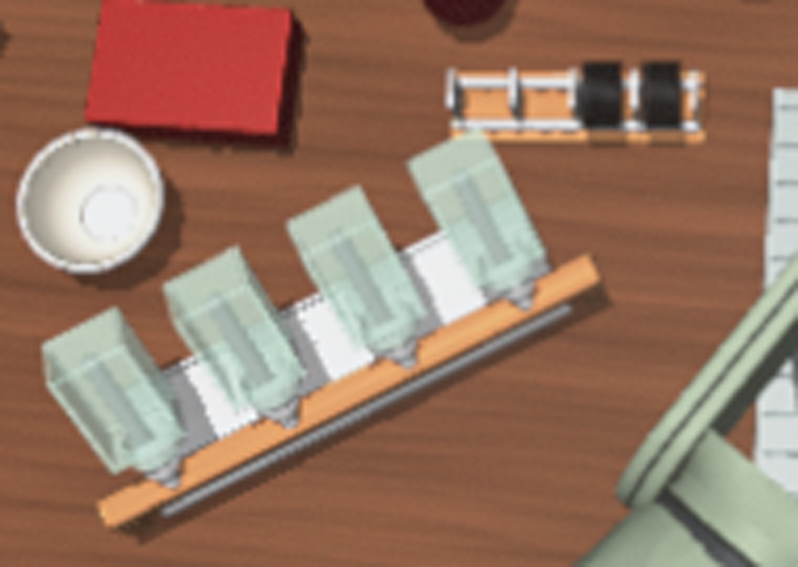

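View pics/t40.png

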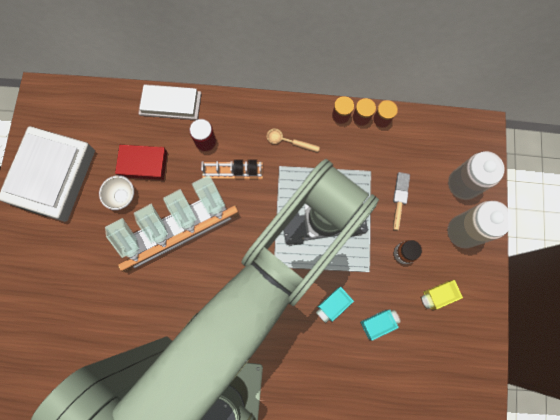

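```bash
python3 -c "
from h import *
t=load('t40');crop(t,'t40d',100,170,130,95,6)
for i in (1,2,3,4): print(i,[((proj(t,peg(i)+s_*ZP)-[100,170])*6).round(0) for s_ in (0,.113,.12)], ((proj(t,peg(i)+.120*ZP+.040*TZ)-[100,170])*6).round(0),((proj(t,peg(i)+.125*ZP-.016*TZ)-[100,170])*6).round(0))
"
```

```text
1 [array([717., 279.]), array([626., 105.]), array([620.,  94.])] [604.  60.] [622.  99.]
2 [array([551., 364.]), array([451., 193.]), array([445., 182.])] [433. 146.] [445. 189.]
3 [array([383., 449.]), array([275., 282.]), array([268., 271.])] [261. 233.] [266. 279.]
4 [array([214., 535.]), array([ 98., 371.]), array([ 91., 361.])] [ 88. 320.] [ 87. 369.]
```

View pics/t40d.png

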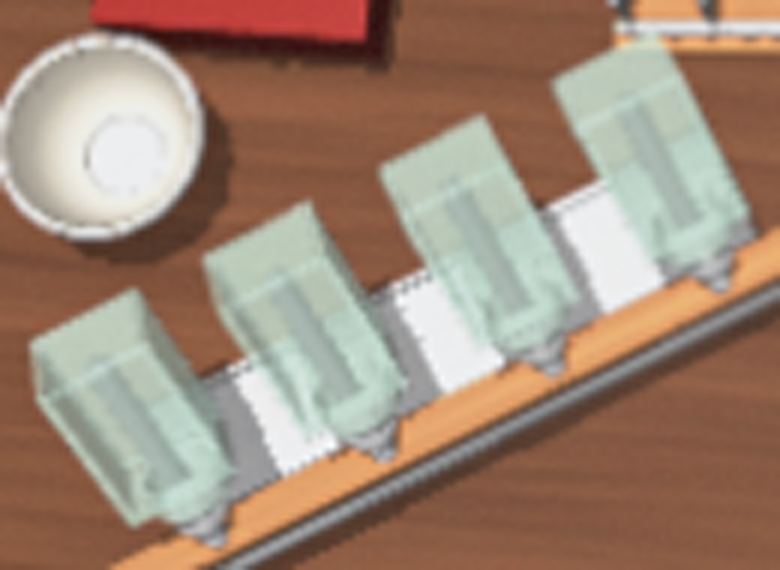

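```bash
python3 -c "
from plant import manip
print(manip.finish_job())
s=manip.state();print(s['clock'])"
```

```text
the job is handed in; nothing more can be done
None
the job is handed in; nothing more can be done
```

The job is done and handed in at about 60 s of the 210 s. All four jars hang on the pegs, and the two caps that were present stand on edge in the lid rack.

- **Caps:** only the two far jars had caps. I pulled both off first and set them in the two right-hand slots.
- **Jars:** I slid one jar onto each of the four pegs, each until the wrist felt the base touch the peg at about 3–6 N. I then lowered each jar 7–9 mm, released it and backed away.
- **Last checks:** in the final top view all four jar bases match the computed fully home position to within a few millimetres. Both caps sit between their dividers, the other goods have not visibly moved, and the gripper touches nothing.
- **Peg 3:** the last wrist joint was heading for its limit, so I turned that jar about 7° around its peg. For pegs 2 and 1 I gripped the jars with the tool turned half round, so the wrist camera could not see those pegs. I relied on the measured peg positions and the scene view instead.
- **Pegs 4 and 3:** joint 5 got as low as 0.09 rad there, against a limit of 0.08 rad.
- **Not seen:** I never saw any jar get knocked aside.

No check failed or disagreed. Handing in gives no verdict.

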